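# Fit the retaining ring on the idler pulley's axle

## Task

Secure the idler pulley on its sprung axle: take the circlip pliers out of their stand, pick the loose retaining ring up by its two eyes and spread it just enough to pass over the axle's end, without overstretching it or touching it with the gripper. With the ring press the pulley gently down against its spring to the stop and keep it down while the ring closes fully into the groove, so that it holds the pulley; then stand the pliers back in their stand.

Things in the scene. Friction and masses are not known exactly. Their poses are not given: they have to be found in the camera images.
- idler: idler pulley assembly, fixed: a wooden packing board 140 x 140 mm, 6 to 14 mm thick, lying on the bench; on it a square steel plate 130 x 130 x 10 mm with a bolt at each corner, a vertical round steel axle and a pulley of 112 mm diameter. Origin on the axle's axis at the plate's underside (so 6 to 14 mm above the bench), z up along the axle.
- axle_groove (a point): middle of the ring groove, on the axle's axis, 54.5 mm above the idler's origin. The groove is 40 mm in diameter; the land above it is 44 mm in diameter, from 58.5 mm to the chamfered axle end at 66.5 mm above the idler's origin. A ring in the groove holds the pulley within 2 mm of fully down.
- pulley: the pulley, sliding on the axle; origin on the axle's axis, level with the idler's origin when fully down. Its flat upper face is 52 mm above its origin. A wave spring under it holds it 5 mm up, over the groove: 10 N downward starts to move it, 11 N keep it fully down at its solid stop, where the groove is clear; below that it rises again. Aim at 12 N; over 20 N from the ring is too rough.
- ring: retaining ring of dark spring steel lying flat on the bench, 5 mm thick, inner diameter 39 mm, outer 50 mm relaxed, its gap towards its own -x; beside the gap two round lugs, 13.6 mm across, each with an eye (hole) of 7.5 mm. Origin: centre of its underside, z up. Relaxed, the eyes lie 23.4 mm from the origin in -x and 13 mm to either side in y. Not to be touched by the gripper.
- ring_left (a joint): opening in rad of the ring's left (+y) arm, which bends near the back of the ring: 0 relaxed, about 0.03 when closed in the groove. Both arms must be open by 0.23 or more to pass over the axle end; 0.27 is good, over 0.36 the ring is spoilt. At 0.27 the eyes are 25 mm to either side and each pin pulls with about 6 N.
- ring_right (a joint): the same for the right (-y) arm.
- ring_left_eye (a point): centre of the left eye, on the ring's upper face. For the spread ring (0.27) to clear the axle all round, the mid point between the two eyes must be 17 mm from the axle's axis (the ring's origin 3.7 mm beyond the axis, away from the gap); once closed in the groove it is 23 mm from it, so the pliers must follow the ring back by 6 mm as it closes, holding it down on the pulley's face.
- pliers: circlip pliers standing upright in the stand, jaws down. Origin on the pivot, 69 mm above the bench there, z up; the levers move in its y-z plane. Two straight black handles, 15 mm wide in x, reach from 34 to 102 mm above the pivot; 72 mm above it, where the fingers take them, they measure 65 mm over their outer faces at rest. Weight about 0.15 kg.
- pliers_left_tip (a point): end of the left (+y) jaw's pin, 60.5 mm below the pivot. Each jaw ends in a flat shoulder, 10 x 10 mm, 56 mm below the pivot, with a pin 4 mm in diameter and 4.5 mm long below it. At rest the pins are 12.3 mm to either side of the middle, so they enter the eyes of the relaxed ring with the handles hardly squeezed.
- pliers_left (a joint): angle in rad by which each handle is squeezed (both move alike, sprung open): 0 at rest, 0.35 at most. Per 0.01 rad each pin moves out 0.6 mm and each handle in 0.7 mm. 6 N begins to close them, about 20 N with the ring spread. Below 0.06 they pass the stand's slot, and the pins are loose in the eyes of a ring closed in the groove. About 0.26 opens the ring by 0.27.
- stand: pliers stand, fixed: wooden block 70 x 104 x 58 mm (x, y, z) with a slot in its top. Origin at the centre of its underside. The pliers stand in it with their axes parallel to its own, their pivot boss (22 mm in diameter, 32 mm long in x) resting across the slot on the block's top.
- stand_slot (a point): centre of the slot's mouth, on the stand's top, 58 mm above the bench. The slot is 20 mm wide in x and 50 mm long in y, for jaws 10 mm thick in x and 36 mm wide in y at rest.
Not all that is in view belongs to the job. What is shaped like the pliers but red is not meant.

How it is judged (in metres and radians):
On the way, in this order (a step that is already met when the one before it is completed fails the run):
1. the ring is spread on the pliers' pins and lifted off the bench (height (world z) of ring above 0.03 m and value of joint each of ring_left, ring_right above 0.12 rad and contact force between pliers and ring above 1 N), for 0.2 s.
2. the ring has closed in the groove and holds the pulley down (horizontal distance between ring and axle_groove below 0.003 m and z of ring in the frame of axle_groove between -0.0038 and -0.0002 m and angle between the z axis of ring and the z axis of idler, either way round below 0.06 rad and value of joint each of ring_left, ring_right below 0.1 rad and z of pulley in the frame of idler below 0.0025 m), for 0.2 s.
At the end, for the whole second after the job is handed in: The ring is closed in the groove (centred within 3 mm, underside 0.2 to 3.8 mm below its middle, level within 0.06 rad, arms under 0.10 rad), the pulley under 2.5 mm from fully down, and the pliers rest in the stand (within 10 mm of the slot, pivot 8 to 14 mm above it, tilt under 0.12 rad) (all of step 2 and horizontal distance between pliers and stand_slot below 0.01 m and z of pliers in the frame of stand_slot between 0.008 and 0.014 m and angle between pliers's own z axis and vertical below 0.12 rad and linear speed of each of pliers, ring below 0.02 m/s); the robot touches nothing.
It fails at once if the ring is overstretched (an arm opened more than 0.36 rad) (value of joint any of ring_left, ring_right above 0.36 rad).
It fails at once if the ring is pressed on the pulley with more than 22 N (contact force between ring and pulley above 22 N).
It fails at once if the gripper touches the ring with more than 1 N (contact force between any of the fingers, the arm and ring above 1 N).
It also fails if it takes over 72 s, if anything falls off the work surface, if the arm or the gripper's body presses on something with over 40 N, if the wrist force passes 120 N, or if a joint passes its speed limit or range.

## Robot

A 6-joint arm with a two-finger parallel gripper is mounted at the origin on a cart in front of the work surface, level with it; the furniture and walls round the work are solid. World frame = base frame: x ahead of the robot, y to its left, z up, the work surface at z = 0. Lengths are in mm, angles in rad, forces in N, time in s.
With the tool pointing down it reaches from about 400 to 925 mm from the base axis. Payload 12.5 kg.
Tool frame: the origin (TCP) lies at the very end of the fingers, on their centre line; the grasp point (between the pads) lies 19 mm behind it; z points along the fingers, y is the line along which they close (so a half turn about z gives the same grasp; the last joint's range is limited). The gripper opens to 95 mm and grips with 3 to 60 N. Pads are 20 mm wide; open, the fingers measure 119 mm over their backs; the gripper's body (75 mm by 180 mm) begins 59 mm behind the grasp point.
Start: joints at [-1.418, 0.491, 1.559, -0, 1.092, -0.106], TCP at [159.973, -604.201, 181.661] pointing down, gripper open.
Joint ranges: [-3.1, 3.1], [-0.84, 2.19], [0.05, 2.79], [-1.13, 4.28], [0.06, 2.93], [-2.69, 2.69]. Speed limits (rad/s): [2.22, 2.22, 2.79, 3.14, 3.14, 3.14].

## Interface

Orientations are given as [roll, pitch, yaw] about the fixed x, y, z axes, in that order (R = Rz(yaw) Ry(pitch) Rx(roll)).
In Python, from cell import state, imaging, env, spot_in, mark_of gives the robot as it stands. The module is installed in compiled form; this text tells all that it offers.
- The arm moves only by the tool step_arm, never from a script. Its argument "increments" is a list of rows, each an object with "slide": the shift along the tool's x, y, z in m, a list of three; "roll": the turn about the tool's z in rad. A call has 1 to 5 rows; each row is the pose to reach, as a shift and turn from the pose commanded when the call began, along the tool's axes at that moment; what a row does not reach only later rows make up. A row lasts 1/8 s, in which the tool goes at most 62.5 mm and 10.7 degrees, less where a joint would pass 70% of its speed; a pose out of reach is approached as far as the arm can. A call with a gripper value outside its range is refused whole. "fingers" is the opening, from 0 (shut) to 1 (fully open), set as the call begins (left out, the last holds). The fingers move at their own pace and stop on an object; the grip force is fixed at half the most. Time passes only in rows, so rows that repeat a pose let the fingers close. It gives the time, the measured TCP pose, the force, the opening and the grip force at its end, in the units of the state.
- state(): the state, without advancing time (a new reading comes with each control period).
- imaging.read_camera(name): name is "scene" or "side" or "wrist"; returns a dict with "color" (384x512x3 uint8, red, green, blue), "z_map" (384x512 float32, mm along the optical axis (not along the pixel's ray), 0 where there is no reading), "intrinsics" (3x3 intrinsics, pixels), "camera_from_world" (4x4, takes a point from world to camera coordinates). Camera axes: x right, y up, looking along -z (the intrinsics and any distortion apply to the point x, -y, -z); pixel columns grow to the right and rows downward; lengths in mm; the calibration is good to about 2 mm. A picture is of the moment at which its call begins.
- env.job_done(): hands the job in; it is judged then, once.
Trained networks look in the newest picture that a camera, given by its name, has taken for a name from the list of things; names that differ only in an ending like _2 or _b are one class to them, and where a whole thing is asked for, a point or a joint stands for the part that bears it (a point fixed in the world has none). Each returns a list of dicts, best first, with "confidence" (0 to 1); they miss things now and then, are a little off and sometimes report something else, mostly with a low value. They report only what shows in the picture. A call takes as long as a camera call. They do not tell look-alikes from the thing itself.
- spot_in(camera, target): "bbox" ([left, top, right, bottom] in pixels, round what is visible of it).
- mark_of(camera, target): "uv" ([column, row] in pixels: a listed point, or the origin of a listed thing).
The state is a dict: "t": time; "joints": joint angles; "qvel": joint speeds; "tau": joint torques, N m; "eef_pos": TCP position; "tcp_rot": TCP orientation; "ft_force": force on the tool from outside, world axes, zero at the start; "moment": the same for the moment, N m; "opening": opening from 0.0 (shut) to 1.0 (fully open); "grip_force": force on a finger pad.
Only numpy, scipy, OpenCV 4.12 (cv2) and the standard library are available. Lean on these libraries where they do the work, as an engineer would, in place of code of your own. Each camera call takes 0.05 s, during which the arm holds its last target. There are 200 camera calls.

## Working session

There is one attempt and no reset: what is moved stays moved. The work goes in short steps, Python scripts to look and compute and a tool call to move; the robot and the scene stay as the last step left them, time stands still between calls to the robot, and variables do not carry over. Pictures are saved under pics/ and viewed, at most 10 in all, crops included, and the job is handed in when it is done.

Besides the shell and the picture viewer there is one more tool, called after ">>>" as name(argument=value, ...), one argument or row to a line, values as JSON. step_arm: Moves the arm, as the interface text tells. Its arguments: {"type":"object","properties":{"increments":{"type":"array"},"fingers":{"type":"number"}},"required":["increments"]}

```bash
mkdir -p pics; cat > h.py <<'E'
import numpy as np, cv2
from scipy.spatial.transform import Rotation as R
from cell import state, imaging, env, spot_in, mark_of
def cam(n):
    return imaging.read_camera(n)
def px2w(c,u,v,z=None,plane=None):
    K=np.array(c["intrinsics"]);T=np.linalg.inv(np.array(c["camera_from_world"]))
    d=np.array([(u-K[0,2])/K[0,0],-(v-K[1,2])/K[1,1],-1.])
    o=T[:3,3];dw=T[:3,:3]@d
    if plane is not None: return o+dw*(plane-o[2])/dw[2]
    if z is None: z=c["z_map"][int(round(v)),int(round(u))]
    return o+dw*z
def w2px(c,p):
    q=np.array(c["camera_from_world"])@np.r_[p,1];K=np.array(c["intrinsics"])
    return np.array([K[0,2]+K[0,0]*q[0]/-q[2],K[1,2]-K[1,1]*q[1]/-q[2]])
def cloud(c):
    z=c["z_map"];v,u=np.indices(z.shape);K=np.array(c["intrinsics"]);T=np.linalg.inv(np.array(c["camera_from_world"]))
    P=np.stack([(u-K[0,2])/K[0,0]*z,-(v-K[1,2])/K[1,1]*z,-z],-1)
    return P@T[:3,:3].T+T[:3,3]
def save(c,n,crop=None,s=1):
    im=c["color"][...,::-1]
    if crop: im=im[crop[1]:crop[3],crop[0]:crop[2]]
    cv2.imwrite("pics/"+n,cv2.resize(im,None,fx=s,fy=s,interpolation=cv2.INTER_CUBIC))
E
python3 - <<'E'
from h import *
s=state();print({k:np.round(v,3) for k,v in s.items()})
ims=[]
for n in ["scene","side"]:
    c=cam(n);ims.append(c["color"][...,::-1])
    print(n,np.linalg.inv(np.array(c["camera_from_world"]))[:3,3].round())
    for t in ["pliers","stand","ring","idler","axle_groove","pulley","stand_slot","ring_left_eye","pliers_left_tip"]:
        m=mark_of(n,t)
        print(n,t,[(np.round(x["uv"]),round(x["confidence"],2)) for x in m[:4]], [(np.round(px2w(c,*x["uv"]))) for x in m[:2]])
cv2.imwrite("pics/a.png",cv2.resize(ims[0],(800,600)));cv2.imwrite("pics/b.png",cv2.resize(ims[1],(800,600)))
E
```

```text
{'t': np.float64(0.0), 'joints': array([-1.418,  0.492,  1.559, -0.   ,  1.092, -0.106]), 'qvel': array([ 0.   , -0.001, -0.002, -0.   , -0.   ,  0.   ]), 'tau': array([ 3.0000e-03, -6.1262e+01, -2.5817e+01,  6.9000e-02,  4.8000e-02,
       -0.0000e+00]), 'eef_pos': array([ 159.918, -603.911,  181.08 ]), 'tcp_rot': array([-3.141, -0.   ,  0.259]), 'ft_force': array([ 0.137, -0.275,  0.567]), 'moment': array([-0.001, -0.061, -0.019]), 'grip_force': np.float64(0.0), 'opening': np.float64(0.999)}
scene [-228.  514.  898.]
scene pliers [(array([154., 193.]), 0.63), (array([180., 214.]), 0.59)] [array([641., 306.,  67.]), array([536., 281.,  77.])]
scene stand [(array([183., 235.]), 0.83)] [array([502., 289.,  46.])]
scene ring [(array([326., 196.]), 0.47)] [array([ 487., -100.,   -1.])]
scene idler [(array([254., 206.]), 0.98), (array([179., 219.]), 0.46)] [array([509., 102.,  41.]), array([528., 285.,  71.])]
scene axle_groove [(array([257., 188.]), 0.91)] [array([534.,  80.,  72.])]
scene pulley [(array([256., 200.]), 0.93), (array([320., 204.]), 0.6), (array([256., 190.]), 0.19)] [arr
[... 372 characters left out ...]
0.64)] [array([541., 268.,  73.]), array([650., 295.,  55.])]
side stand [(array([248., 176.]), 0.9)] [array([540., 225.,  20.])]
side ring [(array([220., 268.]), 0.79), (array([252., 215.]), 0.51)] [array([487., -95.,  -1.]), array([546.,  21.,  36.])]
side idler [] []
side axle_groove [(array([250., 185.]), 0.6)] [array([544.,  75.,  71.])]
side pulley [(array([250., 215.]), 0.72)] [array([541.,  17.,  38.])]
side stand_slot [(array([246., 152.]), 0.64)] [array([537., 266.,  61.])]
side ring_left_eye [(array([206., 263.]), 0.52)] [array([463., -83.,   3.])]
side pliers_left_tip [(array([296., 166.]), 0.75), (array([251., 210.]), 0.69)] [array([662., 314.,   0.]), array([544.,  29.,  41.])]
```

View pics/a.png

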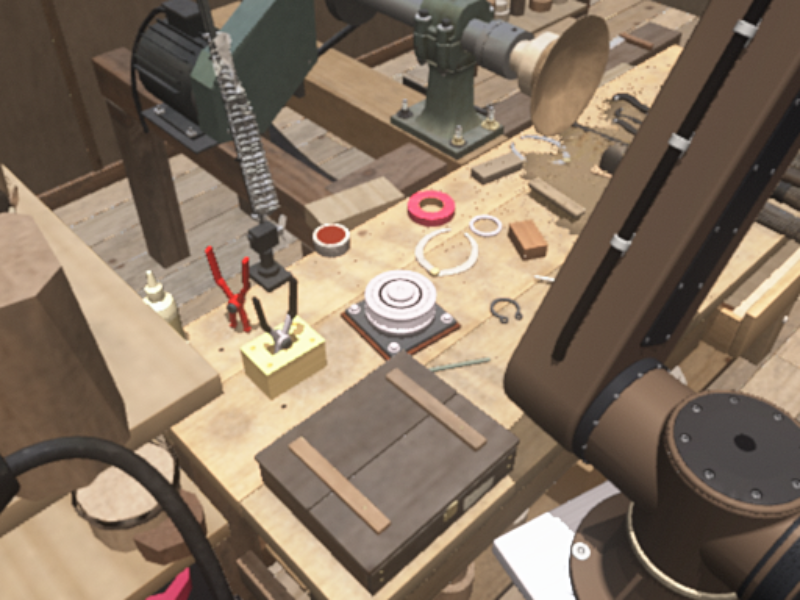

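View pics/b.png

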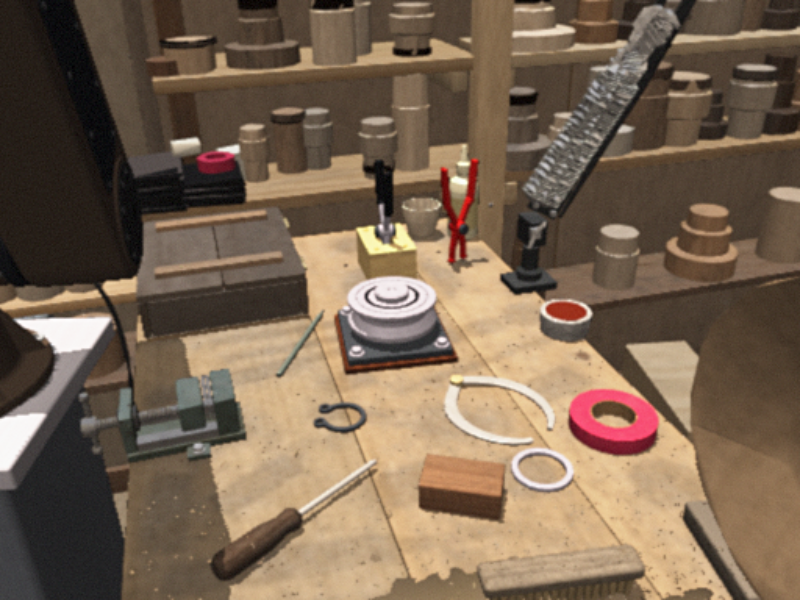

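Seen: the black pliers stand in the yellow block at scene (285,340)/800 (raw 182,214). The look-alike is the red pliers at raw (150,190). The dark ring with two lugs is at raw (324,197); the look-alikes there are the white ring (310,144), the pale split ring (286,160) and the red roll (276,133). The idler is at raw (256,195). I choose the black pliers and the dark lugged ring.

```bash
python3 - <<'E'
from h import *
c=cam("wrist");T=np.linalg.inv(np.array(c["camera_from_world"]))
s=state();Rt=R.from_euler("xyz",s["tcp_rot"]).as_matrix()
print("cam in tool",(Rt.T@(T[:3,3]-s["eef_pos"])).round(1)); print((Rt.T@T[:3,:3]).round(3)); print(np.array(c["intrinsics"]))
for n in ["scene","side"]:
    c=cam(n);P=cloud(c).reshape(-1,3);col=c["color"].reshape(-1,3).astype(int)
    # stand top
    m=(abs(P[:,0]-540)<80)&(abs(P[:,1]-275)<90)&(abs(P[:,2]-58)<4)
    Q=P[m][:,:2].astype(np.float32);r=cv2.minAreaRect(Q);print(n,"stand",len(Q),np.round(r[0]),np.round(r[1]),round(r[2],1))
    m=(abs(P[:,0]-540)<90)&(abs(P[:,1]-75)<90)
    h=np.histogram(P[m][:,2],bins=np.arange(-4,92,2));print([(int(a),int(b)) for a,b in zip(h[1],h[0]) if b>15])
    m=m&(P[:,2]>62);Q=P[m][:,:2].astype(np.float32);print("pulley",np.round(cv2.minEnclosingCircle(Q)))
    m=(abs(P[:,0]-540)<80)&(abs(P[:,1]-275)<100)&(P[:,2]>95)&(P[:,2]<180)&(col.max(1)<70)
    Q=P[m];print("handles",len(Q)); 
    hi=Q[Q[:,2]>150] if len(Q) else Q
    if len(hi): 
        r=cv2.minAreaRect(hi[:,:2].astype(np.float32));print(np.round(r[0]),np.round(r[1]),round(r[2]))
    m=(abs(P[:,0]-485)<50)&(abs(P[:,1]+95)<50)&(col.max(1)<90);Q=P[m];print("ring",len(Q),Q.mean(0).round(1))
E
```

```text
cam in tool [  84.8   -0.8 -203.1]
[[-0.001  0.956  0.294]
 [ 1.     0.001 -0.   ]
 [-0.     0.294 -0.956]]
[[275.22957697   0.         254.35767889]
 [  0.         275.22957697 189.82929797]
 [  0.           0.           1.        ]]
scene stand 808 [537. 279.] [ 75. 106.] 12.9
[(-4, 163), (-2, 370), (0, 291), (2, 103), (4, 76), (6, 98), (8, 67), (10, 34), (12, 56), (14, 167), (16, 278), (18, 186), (20, 38), (24, 21), (28, 19), (30, 31), (32, 32), (34, 61), (36, 75), (38, 70), (40, 44), (42, 32), (58, 32), (60, 128), (62, 367), (64, 345), (66, 99), (68, 20), (70, 48), (72, 76), (74, 49)]Traceback (most recent call last):
  File "<stdin>", line 12, in <module>
    return _wrapfunc(a, 'round', decimals=decimals, out=out)
    return _wrapit(obj, method, *args, **kwds)
    conv = _array_converter(obj)
ValueError: setting an array element with a sequence. The requested array has an inhomogeneous shape after 1 dimensions. The detected shape was (2,) + inhomogeneous part.
```

>>> step_arm(
  increments=[
    {"slide": [0.03, -0.027, -0.014], "roll": 0},
    {"slide": [0.06, -0.054, -0.028], "roll": 0},
    {"slide": [0.09, -0.081, -0.042], "roll": 0},
    {"slide": [0.12, -0.108, -0.056], "roll": 0},
    {"slide": [0.15, -0.135, -0.07], "roll": 0},
  ],
)

```text
t: 1.72
eef_pos: [271.0, -434.2, 252.2]
tcp_rot: [3.141, -0.0, 0.259]
ft_force: [-0.5, -1.1, -0.1]
opening: 1.0
grip_force: 0.0
```

>>> step_arm(
  increments=[
    {"slide": [0.03, -0.027, 0], "roll": 0},
    {"slide": [0.06, -0.054, 0], "roll": 0},
    {"slide": [0.09, -0.081, 0], "roll": 0},
    {"slide": [0.12, -0.108, 0], "roll": 0},
    {"slide": [0.15, -0.135, 0], "roll": 0},
  ],
)

```text
t: 2.35
eef_pos: [381.5, -265.3, 251.8]
tcp_rot: [3.141, -0.0, 0.259]
ft_force: [0.9, -0.6, 0.4]
opening: 0.997
grip_force: 0.0
```

>>> step_arm(
  increments=[
    {"slide": [0.03, -0.027, 0], "roll": 0},
    {"slide": [0.06, -0.054, 0], "roll": 0},
    {"slide": [0.09, -0.081, 0], "roll": 0},
    {"slide": [0.12, -0.108, 0], "roll": 0},
    {"slide": [0.146, -0.136, 0], "roll": 0},
  ],
)

```text
t: 2.98
eef_pos: [487.9, -96.4, 251.7]
tcp_rot: [3.141, -0.0, 0.259]
ft_force: [-0.3, -0.4, -0.2]
opening: 0.999
grip_force: 0.0
```

```bash
python3 - <<'E'
from h import *
c=cam("wrist");np.save("w1.npy",c,allow_pickle=True)
for t in ["ring","ring_left_eye","pulley","axle_groove"]:
    print(t,[(np.round(x["uv"],1),round(x["confidence"],2),px2w(c,*x["uv"],plane=5).round(1)) for x in mark_of("wrist",t)[:3]])
u,v=w2px(c,[487,-97,3]).astype(int);print(u,v)
save(c,"c.png",(u-80,v-60,u+80,v+60),5)
im=c["color"].astype(int);sub=im.max(2)
vs,us=np.mgrid[v-45:v+46,u-45:u+46]
m=sub[v-45:v+46,u-45:u+46]<85
pts=np.array([px2w(c,a,b,plane=4) for a,b in zip(us[m],vs[m])]);print(len(pts),pts.mean(0).round(1))
E
```

```text
ring [(array([252.2, 159.9]), 0.86, array([485.3, -92.7,   5. ]))]
ring_left_eye [(array([239.8, 167.3]), 0.49, array([468. , -75.8,   5. ]))]
pulley [(array([150.4,  94.1]), 0.92, array([544.8,  85.3,   5. ]))]
axle_groove [(array([143.4,  93.6]), 0.84, array([542.8,  95.9,   5. ]))]
254 159
89 [493.9 -87.    4. ]
```

View pics/c.png

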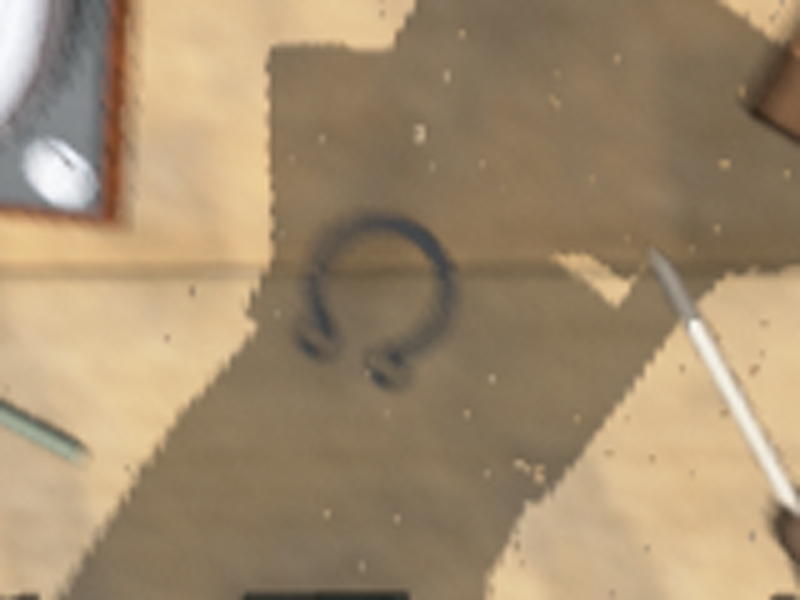

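The crop shows the dark ring with its gap to the lower left, left eye at raw (237,167), right eye at (251,173) and centre (250,156). It is the lugged ring, so the choice is right. Next I look at the pliers.

>>> step_arm(
  increments=[
    {"slide": [0.018, -0.044, 0], "roll": 0},
    {"slide": [0.036, -0.088, 0], "roll": 0},
    {"slide": [0.054, -0.132, 0], "roll": 0},
    {"slide": [0.072, -0.175, 0], "roll": 0},
  ],
)

```text
t: 3.72
eef_pos: [512.1, 90.3, 251.8]
tcp_rot: [3.141, -0.0, 0.257]
ft_force: [0.9, -0.8, 0.0]
opening: 0.997
grip_force: 0.0
```

>>> step_arm(
  increments=[
    {"slide": [0.018, -0.044, 0], "roll": 0},
    {"slide": [0.036, -0.088, 0], "roll": 0},
    {"slide": [0.054, -0.132, 0], "roll": 0},
    {"slide": [0.072, -0.175, 0], "roll": 0},
    {"slide": [0.072, -0.175, 0], "roll": 0},
  ],
)

```text
t: 4.35
eef_pos: [537.1, 278.8, 251.1]
tcp_rot: [3.142, 0.0, 0.26]
ft_force: [0.1, -0.8, 0.4]
opening: 1.003
grip_force: 0.0
```

```bash
python3 - <<'E'
from h import *
s=state();print(s["eef_pos"].round(1),s["tcp_rot"].round(3))
w=np.load("w1.npy",allow_pickle=True).item()
L=px2w(w,237,167.4,plane=5);Rr=px2w(w,251,173,plane=5);C=px2w(w,250.4,156,plane=5);print("eyes",L.round(1),Rr.round(1),C.round(1))
P=cloud(w)
m=(abs(P[...,0]-540)<80)&(abs(P[...,1]-80)<80)&(P[...,2]>50)
print("pulley w1",[ (np.round(x,1)) for x in cv2.minEnclosingCircle(P[m][:,:2].astype(np.float32))])
c=cam("wrist");P=cloud(c);col=c["color"].astype(int)
near=(abs(P[...,0]-537)<90)&(abs(P[...,1]-279)<90)
m=near&(abs(P[...,2]-58)<5)
r=cv2.minAreaRect(P[m][:,:2].astype(np.float32));print("stand",m.sum(),r,np.median(P[m][:,2]))
for lo,hi in [(85,110),(110,130),(130,150),(150,166),(166,180)]:
    m=near&(P[...,2]>lo)&(P[...,2]<hi);Q=P[m]
    if len(Q)>5:
        r=cv2.minAreaRect(Q[:,:2].astype(np.float32));print(lo,len(Q),np.round(r[0],1),np.round(r[1],1),round(r[2],1))
for t in ["pliers","stand_slot","stand"]:
    print(t,[(np.round(x["uv"],1),round(x["confidence"],2)) for x in mark_of("wrist",t)[:3]])
save(c,"d.png",None,1.5)
E
```

```text
[537.1 278.8 251.1] [3.142 0.    0.26 ]
eyes [466.6 -71.3   5. ] [463.3 -96.3   5. ] [490.9 -88.1   5. ]
pulley w1 [array([545.5,  75.9]), np.float64(56.3)]
stand 2285 ((539.08544921875, 279.12640380859375), (70.13917541503906, 103.38365936279297), 12.48294448852539) 57.83782446121165
85 189 [540.  279.2] [12.5 50. ] 12.1
110 119 [539.3 279.7] [13.9 58.4] 12.4
130 118 [573.2 277. ] [58.6 98.4] 80.8
150 152 [573.3 275.5] [ 61.6 101.3] 79.8
166 170 [539.3 279.3] [13.7 69.7] 12.6
pliers [(array([252.8,  79. ]), 0.9), (array([255.7, 166.5]), 0.74)]
stand_slot [(array([253.5, 165.2]), 0.93)]
stand [(array([251.5, 157.6]), 0.76)]
```

View pics/d.png

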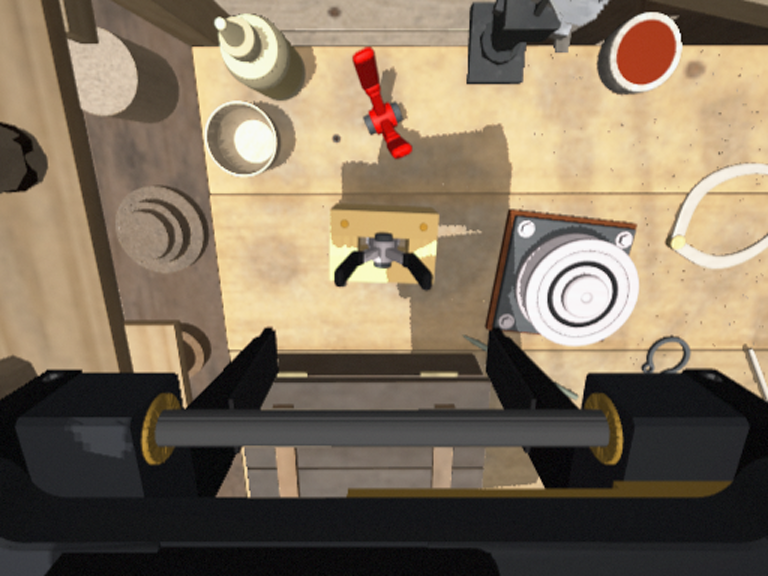

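The black pliers' handles are centred at (383,270)/1.5 in the wrist view and the stand at (383,245). The red pair is off at (380,110), well clear. The depth map gives centre (539.5, 279.3) and yaw 0.218.

>>> step_arm(
  increments=[
    {"slide": [0.0025, 0.0, 0.03], "roll": 0.042},
    {"slide": [0.0025, 0.0, 0.07], "roll": 0.042},
    {"slide": [0.0025, 0.0, 0.11], "roll": 0.042},
    {"slide": [0.0025, 0.0, 0.129], "roll": 0.042},
    {"slide": [0.0025, 0.0, 0.129], "roll": 0.042},
  ],
)

```text
t: 5.18
eef_pos: [539.0, 276.8, 121.7]
tcp_rot: [3.141, 0.002, 0.215]
ft_force: [0.3, 0.6, 0.1]
opening: 1.002
grip_force: 0.0
```

>>> step_arm(
  increments=[
    {"slide": [0, 0, 0]},
    {"slide": [0, 0, 0]},
    {"slide": [0, 0, 0]},
    {"slide": [0, 0, 0]},
    {"slide": [0, 0, 0]},
  ],
  fingers=0.63,
)

```text
invalid input at $.increments[0]: expected keys slide, roll
```

>>> step_arm(
  increments=[
    {"slide": [0, 0, 0], "roll": 0},
  ],
)

```text
t: 5.3
eef_pos: [539.9, 277.7, 123.8]
tcp_rot: [-3.142, -0.002, 0.216]
ft_force: [-0.2, 0.2, 0.9]
opening: 0.998
grip_force: 0.0
```

>>> step_arm(
  increments=[
    {"slide": [0, -0.0012, 0.001], "roll": 0},
    {"slide": [0, -0.0012, 0.001], "roll": 0},
    {"slide": [0, -0.0012, 0.001], "roll": 0},
    {"slide": [0, -0.0012, 0.001], "roll": 0},
    {"slide": [0, -0.0012, 0.001], "roll": 0},
  ],
  fingers=0.63,
)

```text
t: 5.92
eef_pos: [539.8, 279.8, 123.2]
tcp_rot: [-3.141, -0.003, 0.217]
ft_force: [-1.0, -0.1, 12.1]
opening: 0.634
grip_force: 7.6
```

>>> step_arm(
  increments=[
    {"slide": [0, 0, 0], "roll": 0},
    {"slide": [0, 0, 0], "roll": 0},
  ],
)

```text
t: 6.18
eef_pos: [539.8, 279.8, 123.2]
tcp_rot: [-3.141, -0.003, 0.217]
ft_force: [-1.4, 0.3, 12.2]
opening: 0.629
grip_force: 7.6
```

>>> step_arm(
  increments=[
    {"slide": [0, 0, -0.004], "roll": 0},
    {"slide": [0, 0, -0.02], "roll": 0},
    {"slide": [0, 0, -0.045], "roll": 0},
    {"slide": [0, 0, -0.07], "roll": 0},
    {"slide": [0, 0, -0.09], "roll": 0},
  ],
)

```text
t: 6.8
eef_pos: [539.1, 279.5, 213.4]
tcp_rot: [-3.142, -0.001, 0.217]
ft_force: [0.6, 0.1, -2.6]
opening: 0.632
grip_force: 5.7
```

```bash
python3 - <<'E'
from h import *
s=state();print(s["eef_pos"].round(1),s["tcp_rot"].round(3),s["ft_force"].round(1),s["opening"].round(3),s["grip_force"])
c=cam("side");cw=cam("wrist")
for n,k in [("side",c),("wrist",cw)]:
  for t in ["pliers","pliers_left_tip"]:
    print(n,t,[(np.round(x["uv"],1),round(x["confidence"],2),px2w(k,*x["uv"]).round(1)) for x in mark_of(n,t)[:3]])
Rt=R.from_euler("xyz",s["tcp_rot"]).as_matrix()
for z in (25,53,108,113.5):
  print(z,w2px(cw,s["eef_pos"]+Rt@[0,0,z]))
im=np.hstack([cv2.resize(c["color"][60:180,190:310],(400,400),interpolation=cv2.INTER_CUBIC),cv2.resize(cw["color"][120:270,180:330],(400,400),interpolation=cv2.INTER_CUBIC)])
cv2.imwrite("pics/e.png",im[...,::-1])
E
```

```text
Traceback (most recent call last):
AttributeError: 'float' object has no attribute 'round'
```

```bash
python3 - <<'E'
from h import *
s=state();print(s["eef_pos"].round(1),s["tcp_rot"].round(3),s["ft_force"].round(1),s["opening"],s["grip_force"])
c=cam("side");cw=cam("wrist")
for n,k in [("side",c),("wrist",cw)]:
  for t in ["pliers","pliers_left_tip"]:
    print(n,t,[(np.round(x["uv"],1),round(x["confidence"],2),px2w(k,*x["uv"]).round(1)) for x in mark_of(n,t)[:3]])
Rt=R.from_euler("xyz",s["tcp_rot"]).as_matrix()
for z in (25,53,108,113.5):
  print(z,w2px(cw,s["eef_pos"]+Rt@[0,0,z]))
im=np.hstack([cv2.resize(c["color"][60:180,190:310],(400,400),interpolation=cv2.INTER_CUBIC),cv2.resize(cw["color"][120:270,180:330],(400,400),interpolation=cv2.INTER_CUBIC)])
cv2.imwrite("pics/e.png",im[...,::-1])
E
```

```text
[539.1 279.5 213.4] [-3.142e+00 -1.000e-03  2.170e-01] [ 0.6  0.1 -2.6] 0.6317048178991221 5.673557480586169
side pliers [(array([295.3, 146.9]), 0.67, array([655.3, 289.4,  61.9])), (array([244.4, 109.4]), 0.66, array([536.4, 266.7, 165.1]))]
side pliers_left_tip [(array([245.2, 133.2]), 0.68, array([536.6, 293.6,  98.4])), (array([296. , 167.3]), 0.6, array([660.8, 311.1,  -1.8]))]
wrist pliers [(array([255.3, 194.8]), 0.91, array([544.1, 280.8, 172.5])), (array([250.7,  78.2]), 0.76, array([651.9, 309.7,  72.2]))]
wrist pliers_left_tip [(array([239.9, 183.8]), 0.81, array([538.7, 296.8, 127.2])), (array([247.5,  76.1]), 0.81, array([653.3, 313.8,  72.5]))]
25 [255.58352245 205.78213194]
53 [255.4655841  195.99480038]
108 [255.29053772 181.46825301]
113.5 [255.27610175 180.27025738]
```

View pics/e.png

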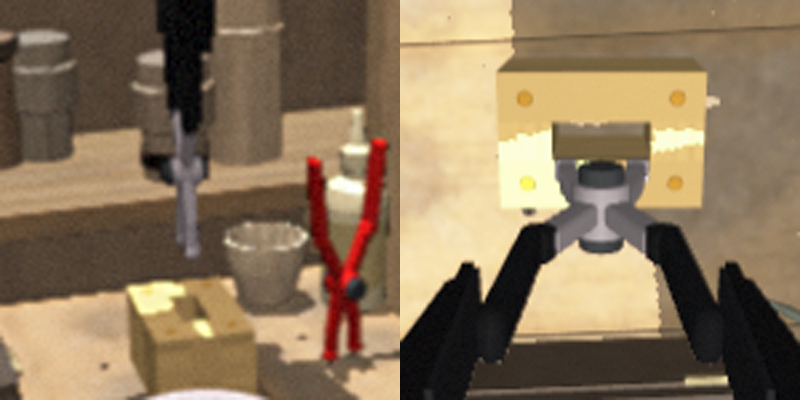

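The side view shows the pliers out of the stand and upright, and the wrist view has the pivot at raw (255,195), where predicted. On to the ring, easing the squeeze to pin pitch.

>>> step_arm(
  increments=[
    {"slide": [-0.02, 0.042, 0], "roll": 0.04},
    {"slide": [-0.038, 0.085, 0], "roll": 0.09},
    {"slide": [-0.057, 0.128, 0], "roll": 0.13},
    {"slide": [-0.075, 0.17, 0], "roll": 0.174},
  ],
)

```text
t: 7.6
eef_pos: [501.5, 95.9, 210.8]
tcp_rot: [3.141, 0.001, 0.042]
ft_force: [-0.1, -0.7, -1.3]
opening: 0.626
grip_force: 5.7
```

```bash
python3 - <<'E'
from h import *
s=state();a=s["tcp_rot"][2];d=np.array([465,-85])-s["eef_pos"][:2]
print(s["eef_pos"].round(1),a, d@[np.cos(a),np.sin(a)], d@[np.sin(a),-np.cos(a)], "roll",a+.131)
E
```

```text
[501.5  95.9 210.8] 0.04156566926605265 -44.02441521495774 179.222372064294 roll 0.17256566926605266
```

>>> step_arm(
  increments=[
    {"slide": [-0.011, 0.045, 0], "roll": 0.05},
    {"slide": [-0.022, 0.09, 0], "roll": 0.1},
    {"slide": [-0.033, 0.135, 0.015], "roll": 0.15},
    {"slide": [-0.044, 0.179, 0.035], "roll": 0.172},
    {"slide": [-0.044, 0.179, 0.035], "roll": 0.172},
  ],
  fingers=0.66,
)

```text
t: 8.22
eef_pos: [464.6, -85.4, 174.9]
tcp_rot: [-3.141, 0.004, -0.133]
ft_force: [-0.9, 0.1, -2.3]
opening: 0.659
grip_force: 5.4
```

```bash
python3 - <<'E'
from h import *
s=state();print(s["eef_pos"].round(1),s["tcp_rot"].round(3),s["opening"],s["grip_force"],s["ft_force"].round(1))
c=cam("wrist");np.save("w2.npy",c,allow_pickle=True)
for t,z in [("ring",0),("ring_left_eye",5),("pliers_left_tip",s["eef_pos"][2]-113.5)]:
    print(t,[(np.round(x["uv"],1),round(x["confidence"],2),px2w(c,*x["uv"],plane=z).round(1)) for x in mark_of("wrist",t)[:3]])
save(c,"f.png",(205,110,305,185),8)
E
```

```text
[464.6 -85.4 174.9] [-3.141  0.004 -0.133] 0.6589862383231863 5.414258910386707 [-0.9  0.1 -2.3]
ring [(array([257.6, 156.3]), 0.92, array([480.3, -90.7,   0. ]))]
ring_left_eye [(array([248.7, 166.2]), 0.56, array([469.2, -76.8,   5. ]))]
pliers_left_tip [(array([246.5, 178.7]), 0.78, array([466.6, -74.9,  61.4]))]
```

View pics/f.png

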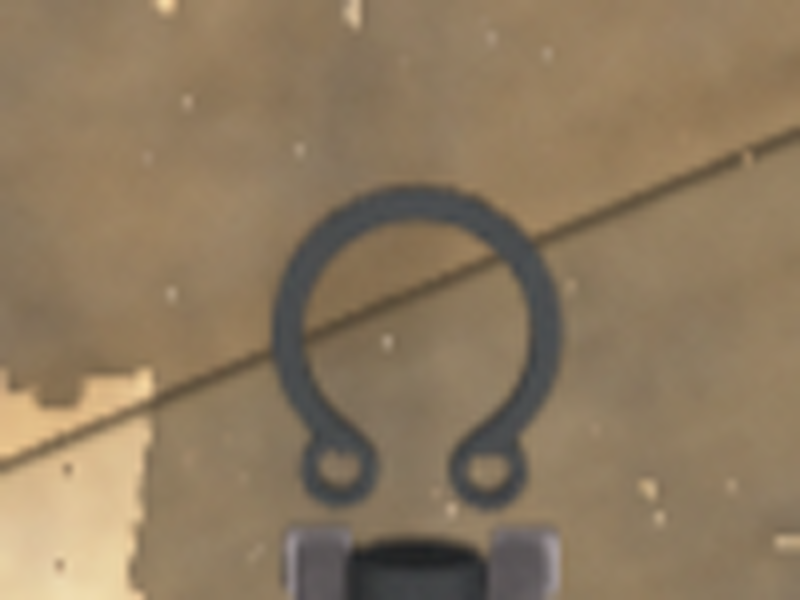

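```bash
python3 - <<'E'
from h import *
c=np.load("w2.npy",allow_pickle=True).item()
pos=np.array([464.6,-85.4,174.9]);a=-.133
L=px2w(c,205+341/8,110+469/8,plane=4.5);Rr=px2w(c,205+488/8,110+468/8,plane=4.5);M=(L+Rr)/2
C=px2w(c,205+416/8,110+330/8,plane=5)
print(L.round(1),Rr.round(1),M.round(1),C.round(1),np.linalg.norm(L-Rr))
d=M[:2]-pos[:2];print("dx,dy tool",d@[np.cos(a),np.sin(a)],d@[np.sin(a),-np.cos(a)])
v=(L-Rr)[:2];print("yaw",-np.arctan2(v[0],v[1]))
Rt=R.from_euler("xyz",[np.pi,0,a]).as_matrix()
for y,z in [(0,53),(-13.3,109),(13.3,109),(-18,109),(18,109)]:
  for x in (0,5): print(x,y,z,(w2px(c,pos+Rt@[x,y,z])-[205,110])*8)
# depth check of ring vs table, jaws
P=cloud(c);print(P[168,247],P[150,290],P[178,245],P[178,270])
E
```

```text
[465.9 -74.8   4.5] [ 462.7 -100.     4.5] [464.3 -87.4   4.5] [488.2 -90.8   5. ] 25.477638112310775
dx,dy tool -0.03867424603016186 2.03533806637267
yaw -0.12739804146029965
0 0 53 [405.87213701 682.26092774]
5 0 53 [405.87590563 643.27864678]
0 -13.3 109 [313.44382668 561.79040071]
5 -13.3 109 [313.02012157 528.73656758]
0 13.3 109 [494.78656788 561.55453677]
5 13.3 109 [495.20034845 528.49804552]
0 -18 109 [281.4038453 561.8320736]
5 -18 109 [280.83217989 528.7787101 ]
0 18 109 [526.8301117  561.51285925]
5 18 109 [527.39188555 528.45589829]
[466.18030198 -73.85472302   1.21957282] [ 482.8960195  -136.05163821   -0.78045324] [472.4860601  -74.53910331  79.82038492] [ 468.17014641 -102.29271012   77.70448266]
```

The crop shows the ring clearly: left eye at raw (247.6,168.6), right eye at (266,168.5), already level with the jaws. I use the depth map to get the jaw midline relative to the eyes.

```bash
python3 - <<'E'
from h import *
c=np.load("w2.npy",allow_pickle=True).item()
pos=np.array([464.6,-85.4,174.9]);a=-.133
Rt=R.from_euler("xyz",[np.pi,0,a]).as_matrix()
P=(cloud(c)-pos)@Rt
for r in range(174,214,3):
    row=P[r]; m=(abs(row[:,1])<45)&(row[:,2]<140)&(row[:,2]>0)
    us=np.where(m)[0]
    if len(us)==0: continue
    runs=np.split(us,np.where(np.diff(us)>1)[0]+1)
    print(r,[(int(q[0]),int(q[-1]),row[q[0]].round(1).tolist(),row[q[-1]].round(1).tolist()) for q in runs])
E
```

```text
177 [(241, 248, [4.6, -16.8, 106.3], [5.6, -8.6, 102.5]), (250, 263, [17.3, -5.6, 57.7], [17.0, 7.1, 58.5]), (266, 274, [4.4, 12.2, 106.8], [4.7, 21.4, 105.7])]
180 [(241, 274, [0.8, -16.9, 107.0], [1.2, 21.4, 105.3])]
183 [(241, 274, [-2.3, -16.9, 105.3], [-2.5, 21.5, 105.6])]
186 [(242, 272, [-0.0, -14.8, 85.2], [0.4, 17.8, 83.5])]
189 [(243, 271, [-1.3, -13.5, 78.3], [-1.9, 16.5, 79.9])]
192 [(245, 251, [-0.4, -10.9, 64.8], [5.2, -4.5, 47.2]), (253, 269, [5.9, -2.6, 45.2], [-1.2, 13.7, 67.3])]
195 [(242, 258, [5.3, -12.7, 37.9], [2.9, 2.1, 45.0]), (260, 271, [3.9, 3.9, 42.1], [5.2, 14.0, 38.1])]
198 [(237, 276, [5.2, -16.8, 29.8], [4.7, 18.1, 31.2])]
201 [(227, 285, [7.6, -24.3, 15.1], [6.9, 24.6, 17.0])]
204 [(225, 287, [7.0, -25.4, 9.4], [6.8, 25.5, 9.7])]
207 [(223, 245, [6.7, -26.4, 3.2], [-2.3, -9.7, 27.0]), (249, 265, [-12.1, -6.7, 52.7], [-13.4, 9.3, 55.9]), (267, 288, [-2.7, 10.0, 28.0], [6.7, 25.5, 3.1])]
210 [(230, 241, [5.2, -20.6, 0.6], [-2.9, -13.0, 21.2]), (251, 263, [-13.9, -4.7, 49.0], [-14.7, 7.2, 51.0]), (271, 281, [-2.7, 13.1, 20.7], [4.7, 19.9, 1.6])]
213 [(231, 238, [2.4, -19.9, 1.2], [-4.3, -15.4, 17.7]), (274, 280, [-4.4, 15.6, 17.8], [1.2, 19.4, 4.0])]
```

>>> step_arm(
  increments=[
    {"slide": [0, -0.0007, 0.015], "roll": 0},
    {"slide": [0, -0.0007, 0.03], "roll": 0},
    {"slide": [0, -0.0007, 0.042], "roll": -0.005},
    {"slide": [0, -0.0007, 0.045], "roll": -0.005},
    {"slide": [0, -0.0007, 0.045], "roll": -0.005},
  ],
)

```text
t: 9.05
eef_pos: [466.3, -82.5, 131.8]
tcp_rot: [3.141, -0.0, -0.124]
ft_force: [0.7, 0.4, -1.1]
opening: 0.661
grip_force: 5.4
```

```bash
python3 - <<'E'
from h import *
s=state();print(s["eef_pos"].round(1),s["tcp_rot"].round(3),s["opening"],s["grip_force"],s["ft_force"].round(1))
c=cam("wrist");d=cam("side");np.save("w3.npy",c,allow_pickle=True)
print([(np.round(x["uv"],1),round(x["confidence"],2)) for x in mark_of("wrist","ring_left_eye")[:3]],[(np.round(x["uv"],1),round(x["confidence"],2)) for x in mark_of("wrist","pliers_left_tip")[:3]])
a=cv2.resize(c["color"][135:195,225:289],None,fx=8.5,fy=8.5,interpolation=cv2.INTER_CUBIC)
uv=w2px(d,[466,-88,20]).astype(int);print(uv)
b=d["color"][uv[1]-40:uv[1]+45,uv[0]-21:uv[0]+24];b=cv2.resize(b,(250,510),interpolation=cv2.INTER_CUBIC)
cv2.imwrite("pics/g.png",np.hstack([a,b])[...,::-1])
pos=s["eef_pos"];Rt=R.from_euler("xyz",[np.pi,0,s["tcp_rot"][2]]).as_matrix()
P=(cloud(c)-pos)@Rt
for r in range(171,190,3):
    row=P[r]; m=(abs(row[:,1])<45)&(row[:,2]<112)&(row[:,2]>0)
    us=np.where(m)[0]
    if len(us)==0: continue
    runs=np.split(us,np.where(np.diff(us)>1)[0]+1)
    print(r,[(int(q[0]),int(q[-1]),row[q[0]].round(1).tolist(),row[q[-1]].round(1).tolist()) for q in runs])
E
```

```text
[466.3 -82.5 131.8] [ 3.141 -0.    -0.124] 0.6608880630113 5.412559051883363 [ 0.7  0.4 -1.1]
[(array([248.7, 176.9]), 0.57)] [(array([247.1, 177.6]), 0.88)]
[206 256]
174 [(242, 247, [7.6, -15.7, 110.1], [7.6, -9.9, 110.2])]
177 [(241, 248, [5.5, -16.7, 104.3], [6.4, -8.5, 100.6]), (250, 264, [17.5, -5.5, 57.4], [17.2, 8.2, 58.5]), (266, 274, [5.2, 12.2, 105.5], [5.2, 21.4, 105.2])]
180 [(241, 258, [1.5, -16.8, 106.0], [17.1, 2.2, 47.8]), (260, 274, [17.0, 4.1, 48.0], [1.9, 21.4, 104.4])]
183 [(242, 273, [4.1, -14.6, 83.5], [-2.2, 20.5, 106.1])]
186 [(242, 272, [0.6, -14.7, 84.3], [1.1, 17.8, 82.2])]
189 [(244, 270, [0.7, -12.1, 72.6], [0.5, 15.1, 73.2])]
```

View pics/g.png

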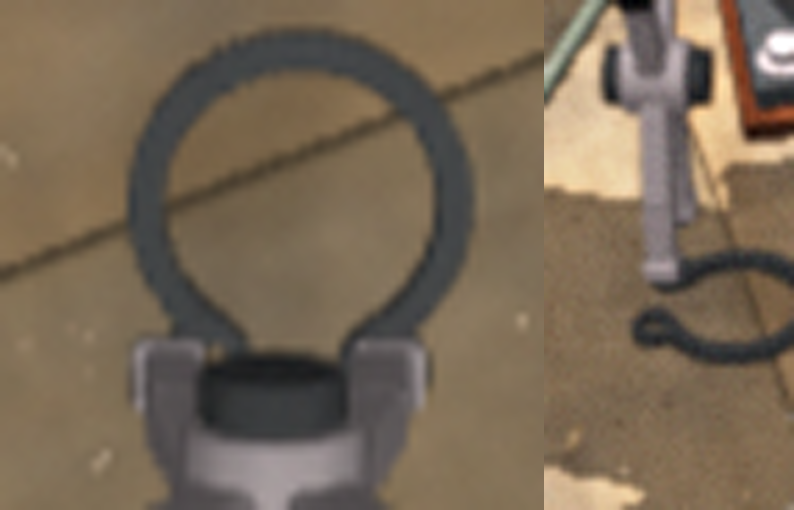

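The ring's centre column (301) sits right of the jaw midline (281) in the crop, so the pins are about 3 mm off towards world +y. I let it settle and recheck.

>>> step_arm(
  increments=[
    {"slide": [0, 0, 0], "roll": 0},
    {"slide": [0, 0, 0], "roll": 0},
  ],
)

```text
t: 9.5
eef_pos: [466.2, -82.8, 131.7]
tcp_rot: [3.141, -0.0, -0.124]
ft_force: [-0.3, 0.5, -1.0]
opening: 0.661
grip_force: 5.4
```

```bash
cat >> h.py <<'E'
def jaws_ring(c,rows,cols):
    """dark ring mask bbox & jaw columns -> lateral offset mm (tool y) of ring centre vs jaws"""
    g=c["color"][rows[0]:rows[1],cols[0]:cols[1]].astype(int)
    return g
E
python3 - <<'E'
from h import *
s=state();print(s["eef_pos"].round(1),s["tcp_rot"].round(3),s["qvel"].round(3))
c=cam("wrist");g=c["color"].astype(int)
# ring: bluish grey dark: b>=r
m=(g[...,2]>=g[...,0]-3)&(g.max(2)<110);m[:135]=0;m[174:]=0;m[:,:230]=0;m[:,290:]=0
n,l,st,_=cv2.connectedComponentsWithStats(m.astype(np.uint8));k=1+st[1:,4].argmax();print(st[k])
us=np.where(l==k)[1];vs=np.where(l==k)[0]
w=vs<170
# fit outer ellipse by circle in world plane z=5
pts=np.array([px2w(c,u,v,plane=5)[:2] for u,v in zip(us[w],vs[w])],np.float32);print(cv2.minEnclosingCircle(pts))
P=(cloud(c)-s["eef_pos"])@R.from_euler("xyz",[np.pi,0,s["tcp_rot"][2]]).as_matrix()
for r in (177,180):
    row=P[r]; us=np.where((abs(row[:,1])<45)&(row[:,2]<112)&(row[:,2]>90))[0];print(us[0],us[-1],row[us[0]].round(1),row[us[-1]].round(1))
E
```

```text
[466.2 -82.8 131.7] [ 3.141 -0.    -0.124] [ 0.     0.     0.001 -0.001  0.002  0.   ]
[240 139  40  35 334]
((488.0630798339844, -90.51226806640625), 24.070186614990234)
241 274 [  4.9 -16.8 106.5] [  5.2  21.4 105.1]
241 274 [  2.  -16.7 103.9] [  1.5  21.5 105.6]
```

>>> step_arm(
  increments=[
    {"slide": [-0.0008, 0.0025, 0.0], "roll": 0.003},
    {"slide": [-0.0008, 0.0025, 0.004], "roll": 0.003},
    {"slide": [-0.0008, 0.0025, 0.008], "roll": 0.003},
    {"slide": [-0.0008, 0.0025, 0.008], "roll": 0.003},
  ],
)

```text
t: 10.05
eef_pos: [464.8, -85.1, 123.2]
tcp_rot: [-3.142, 0.001, -0.127]
ft_force: [-0.9, -0.1, -1.6]
opening: 0.666
grip_force: 5.4
```

```bash
cat > chk.py <<'E'
from h import *
s=state();print(s["eef_pos"].round(1),s["tcp_rot"].round(3),s["ft_force"].round(1))
c=cam("wrist");g=c["color"].astype(int)
m=(g[...,2]>=g[...,0]-3)&(g.max(2)<110);m[:130]=0;m[176:]=0;m[:,:230]=0;m[:,295:]=0
n,l,st,_=cv2.connectedComponentsWithStats(m.astype(np.uint8));k=1+st[1:,4].argmax();print(st[k])
vs,us=np.where(l==k);w=vs<170
pts=np.array([px2w(c,u,v,plane=5)[:2] for u,v in zip(us[w],vs[w])],np.float32);C,r=cv2.minEnclosingCircle(pts);print(C,r)
Rt=R.from_euler("xyz",[np.pi,0,s["tcp_rot"][2]]).as_matrix()
print("ring centre in tool",(np.r_[C,5]-s["eef_pos"])@Rt)
P=(cloud(c)-s["eef_pos"])@Rt
for r in (176,178,180):
    row=P[r]; us=np.where((abs(row[:,1])<45)&(row[:,2]<111)&(row[:,2]>90))[0]
    if len(us): print(r,us[0],us[-1],row[us[0]].round(1),row[us[-1]].round(1),"mid",(row[us[0]][1]+row[us[-1]][1])/2)
E
python3 chk.py
```

```text
[464.8 -85.1 123.2] [-3.142e+00  1.000e-03 -1.270e-01] [-0.9 -0.1 -1.6]
[238 139  41  37 369]
(487.9460144042969, -90.62478637695312) 24.121349334716797
ring centre in tool [ 23.63009844   2.57001562 118.19110333]
176 241 274 [  6.1 -16.8 106.3] [  6.4  21.3 104.6] mid 2.2743990620749486
178 241 274 [  3.8 -16.8 105.7] [  3.8  21.4 105.5] mid 2.324683922339073
180 241 274 [  1.4 -16.8 105.6] [  1.6  21.4 105. ] mid 2.3129983608508926
```

>>> step_arm(
  increments=[
    {"slide": [0.0002, 0.0002, 0.002], "roll": 0},
    {"slide": [0.0002, 0.0002, 0.0035], "roll": 0},
    {"slide": [0.0002, 0.0002, 0.005], "roll": 0},
    {"slide": [0.0002, 0.0002, 0.006], "roll": 0},
  ],
)

```text
t: 10.6
eef_pos: [466.0, -85.5, 118.4]
tcp_rot: [3.141, -0.002, -0.127]
ft_force: [-0.4, 2.2, 9.5]
opening: 0.661
grip_force: 7.2
```

```bash
python3 chk.py
```

```text
[466.  -85.5 118.4] [ 3.141e+00 -2.000e-03 -1.270e-01] [-0.4  2.2  9.5]
[237 141  42  35 347]
(488.2173156738281, -90.7856674194336) 24.076231002807617
ring centre in tool [ 22.72874982   2.43309365 113.3990522 ]
176 241 274 [  6.  -16.8 107.7] [  6.6  21.4 105.4] mid 2.307054108323614
178 241 274 [  4.2 -16.7 105.5] [  4.5  21.4 104. ] mid 2.3137200875856028
180 241 274 [  1.9 -16.8 105.2] [  2.   21.4 104.5] mid 2.3460252421277126
```

>>> step_arm(
  increments=[
    {"slide": [-0.0006, 0, -0.004], "roll": 0},
    {"slide": [-0.0006, 0, -0.004], "roll": 0},
    {"slide": [-0.0006, 0, -0.004], "roll": 0},
  ],
  fingers=0.67,
)

```text
t: 11.02
eef_pos: [464.5, -85.3, 121.5]
tcp_rot: [3.142, 0.0, -0.127]
ft_force: [0.1, -0.3, -2.1]
opening: 0.672
grip_force: 5.3
```

```bash
python3 chk.py; python3 - <<'E'
from h import *
c=cam("wrist");d=cam("side")
a=cv2.resize(c["color"][130:190,225:289],None,fx=8.5,fy=8.5,interpolation=cv2.INTER_CUBIC)
uv=w2px(d,[466,-88,10]).astype(int)
b=d["color"][uv[1]-20:uv[1]+25,uv[0]-12:uv[0]+13];b=cv2.resize(b,(255,510),interpolation=cv2.INTER_CUBIC)
cv2.imwrite("pics/i.png",np.hstack([a,b])[...,::-1])
E
```

```text
[464.5 -85.3 121.5] [ 3.142  0.    -0.127] [ 0.1 -0.3 -2.1]
[238 138  41  38 378]
(488.68634033203125, -91.68325805664062) 24.058265686035156
ring centre in tool [ 24.83375526   3.28927225 116.49082288]
176 241 274 [  6.  -16.8 106.7] [  6.3  21.4 105.3] mid 2.305186015930719
178 241 274 [  4.1 -16.7 104.9] [  4.3  21.3 103.9] mid 2.3021676577214443
180 241 274 [  1.6 -16.8 105.5] [  1.8  21.4 104.3] mid 2.3064606883323098
```

View pics/i.png

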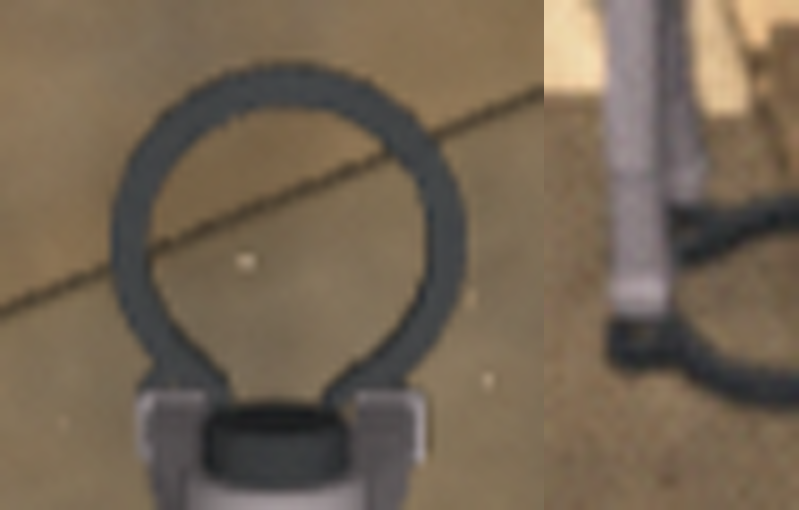

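The ring shifted slightly and turned about 0.05 rad against the jaws: the gap midline is at column 279 against ring centre 289. I turn with it and re-measure.

>>> step_arm(
  increments=[
    {"slide": [0, 0, 0], "roll": 0.045},
    {"slide": [0, 0, 0], "roll": 0.045},
    {"slide": [0, 0, 0], "roll": 0.045},
  ],
)

```text
t: 11.55
eef_pos: [464.6, -85.3, 121.6]
tcp_rot: [3.142, 0.0, -0.171]
ft_force: [-1.1, -0.6, -0.9]
opening: 0.67
grip_force: 5.3
```

```bash
cat >> chk.py <<'E'
X=np.array([(px2w(c,u,v,plane=5)-s["eef_pos"])@Rt for v,u in zip(*np.where(l==k))])
cc=(np.r_[C,5]-s["eef_pos"])@Rt
for x0 in (6,8,10,12):
    q=X[(abs(X[:,0]-x0)<1.2)];q=q[:,1]
    L=q[q<cc[1]];H=q[q>=cc[1]]
    if len(L) and len(H): print("x",x0,"gap mid",((L.max()+H.min())/2).round(2),"outer mid",((L.min()+H.max())/2).round(2))
for u in (243,244,271,272):
    col=c["z_map"][165:185,u]; P2=P[165:185,u]; i=np.where((P2[:,2]<111))[0][0]; print("front",u,165+i,P2[i].round(1))
E
python3 chk.py
```

```text
[464.6 -85.3 121.6] [ 3.142  0.    -0.171] [-1.1 -0.6 -0.9]
[237 138  42  38 389]
(488.9176330566406, -91.899169921875) 24.11956024169922
ring centre in tool [ 25.10913074   2.36531089 116.5594841 ]
176 241 274 [  5.6 -16.9 108.4] [  6.6  21.2 104. ] mid 2.168498217304421
178 241 274 [  4.1 -16.8 104.7] [  4.1  21.3 104.4] mid 2.2796019498233235
180 241 274 [  1.4 -16.9 106. ] [  1.5  21.4 105.3] mid 2.2821753734398715
x 6 gap mid 2.42 outer mid 1.82
x 8 gap mid 2.41 outer mid 2.4
x 10 gap mid 2.41 outer mid 2.41
x 12 gap mid 2.99 outer mid 2.4
front 243 175 [  6.4 -14.6 109.6]
front 244 175 [  6.6 -13.4 109.1]
front 271 176 [  6.1  17.9 106. ]
front 272 176 [  6.4  19.  104.9]
```

>>> step_arm(
  increments=[
    {"slide": [0.0002, 0.0001, 0.0015], "roll": 0},
    {"slide": [0.0002, 0.0001, 0.003], "roll": 0},
    {"slide": [0.0002, 0.0001, 0.0045], "roll": 0},
    {"slide": [0.0002, 0.0001, 0.0045], "roll": 0},
  ],
)

```text
t: 12.1
eef_pos: [464.7, -85.4, 117.0]
tcp_rot: [3.142, 0.0, -0.172]
ft_force: [-0.2, -0.1, -1.8]
opening: 0.668
grip_force: 5.4
```

```bash
python3 chk.py
```

```text
[464.7 -85.4 117. ] [ 3.142  0.    -0.172] [-0.2 -0.1 -1.8]
[237 139  42  37 381]
(488.75408935546875, -92.01934814453125) 24.133304595947266
ring centre in tool [ 24.85492044   2.39785069 111.98295672]
176 241 274 [  5.4 -17.  109.1] [  5.3  21.6 109. ] mid 2.3167999799516092
178 241 274 [  4.2 -16.8 104.3] [  4.2  21.3 104. ] mid 2.2594629375805972
180 241 274 [  1.6 -16.8 105.1] [  1.6  21.4 105. ] mid 2.2782322419657444
x 6 gap mid 2.35 outer mid 1.76
x 8 gap mid 2.35 outer mid 2.34
x 10 gap mid 2.34 outer mid 2.34
x 12 gap mid 2.34 outer mid 2.35
front 243 176 [  5.8 -14.6 107.5]
front 244 170 [ 12.2 -13.4 110.5]
front 271 176 [  5.6  18.  107.8]
front 272 172 [  84.4   -1.3 -203. ]
```

No contact force at 117.0, where it had stopped before, so the pins are in the eyes. Seating the shoulders.

>>> step_arm(
  increments=[
    {"slide": [0, 0, 0.0007], "roll": 0},
    {"slide": [0, 0, 0.0014], "roll": 0},
    {"slide": [0, 0, 0.0014], "roll": 0},
  ],
)

```text
t: 12.52
eef_pos: [465.2, -85.6, 116.1]
tcp_rot: [3.141, -0.001, -0.172]
ft_force: [0.4, 0.4, 4.7]
opening: 0.672
grip_force: 6.0
```

>>> step_arm(
  increments=[
    {"slide": [0, 0, -0.0005], "roll": 0},
    {"slide": [0, 0, -0.0005], "roll": 0},
    {"slide": [0, 0, -0.0005], "roll": 0},
  ],
  fingers=0.6,
)

```text
t: 12.9
eef_pos: [465.1, -85.7, 116.6]
tcp_rot: [3.141, -0.001, -0.172]
ft_force: [-1.1, -2.1, 7.0]
opening: 0.604
grip_force: 8.5
```

>>> step_arm(
  increments=[
    {"slide": [0, 0, -0.0005], "roll": 0},
    {"slide": [0, 0, -0.0005], "roll": 0},
    {"slide": [0, 0, -0.0005], "roll": 0},
  ],
  fingers=0.52,
)

```text
t: 13.28
eef_pos: [465.1, -85.9, 117.1]
tcp_rot: [3.141, -0.001, -0.172]
ft_force: [-0.5, -2.1, 6.2]
opening: 0.521
grip_force: 10.4
```

>>> step_arm(
  increments=[
    {"slide": [0, 0, 0], "roll": 0},
    {"slide": [0, 0, 0], "roll": 0},
    {"slide": [0, 0, 0], "roll": 0},
  ],
  fingers=0.43,
)

```text
t: 13.65
eef_pos: [465.3, -86.0, 117.3]
tcp_rot: [3.141, -0.002, -0.172]
ft_force: [0.6, -2.2, 8.8]
opening: 0.43
grip_force: 12.1
```

>>> step_arm(
  increments=[
    {"slide": [0, 0, 0], "roll": 0},
    {"slide": [0, 0, 0], "roll": 0},
    {"slide": [0, 0, 0], "roll": 0},
  ],
  fingers=0.35,
)

```text
t: 14.02
eef_pos: [465.3, -85.9, 117.3]
tcp_rot: [3.141, -0.002, -0.172]
ft_force: [-1.0, -2.2, 9.7]
opening: 0.353
grip_force: 13.7
```

```bash
python3 - <<'E'
from h import *
s=state();print(s["eef_pos"].round(1),s["opening"],s["grip_force"])
c=cam("wrist")
cv2.imwrite("pics/j.png",cv2.resize(c["color"][120:210,204:308],None,fx=6.5,fy=6.5,interpolation=cv2.INTER_CUBIC)[...,::-1])
E
```

```text
[465.3 -85.9 117.3] 0.3534536840676972 13.679242758080363
```

View pics/j.png

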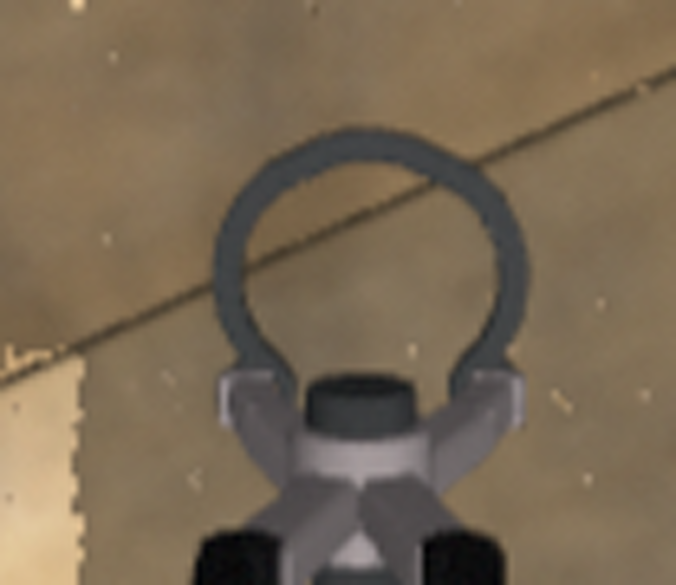

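The ring is spreading evenly, both shoulders on the lugs at (250,400) and (495,400). I finish the spread and lift.

>>> step_arm(
  increments=[
    {"slide": [0, 0, 0], "roll": 0},
    {"slide": [0, 0, 0], "roll": 0},
    {"slide": [0, 0, 0], "roll": 0},
  ],
  fingers=0.305,
)

```text
t: 14.45
eef_pos: [465.3, -85.9, 117.3]
tcp_rot: [3.141, -0.002, -0.172]
ft_force: [-0.6, -2.3, 9.7]
opening: 0.304
grip_force: 14.4
```

>>> step_arm(
  increments=[
    {"slide": [0, 0, -0.003], "roll": 0},
    {"slide": [0, 0, -0.015], "roll": 0},
    {"slide": [0, 0, -0.035], "roll": 0},
    {"slide": [0, 0, -0.06], "roll": 0},
    {"slide": [0, 0, -0.06], "roll": 0},
  ],
)

```text
t: 15.08
eef_pos: [465.4, -85.5, 178.2]
tcp_rot: [3.141, -0.003, -0.172]
ft_force: [0.7, -0.1, -2.7]
opening: 0.306
grip_force: 12.8
```

```bash
python3 - <<'E'
from h import *
s=state();print(s["eef_pos"].round(1),s["tcp_rot"].round(3),s["opening"],s["grip_force"],s["ft_force"].round(1))
c=cam("wrist");d=cam("side");np.save("w4.npy",c,allow_pickle=True)
a=cv2.resize(c["color"][125:215,214:298],(490,525),interpolation=cv2.INTER_CUBIC)
uv=w2px(d,[475,-88,65]).astype(int)
b=d["color"][uv[1]-35:uv[1]+35,uv[0]-20:uv[0]+20];b=cv2.resize(b,(300,525),interpolation=cv2.INTER_CUBIC)
cv2.imwrite("pics/k.png",np.hstack([a,b])[...,::-1])
pos=s["eef_pos"];Rt=R.from_euler("xyz",s["tcp_rot"]).as_matrix()
P=(cloud(c)-pos)@Rt
m=(P[...,2]<125)&(P[...,2]>95)&(abs(P[...,1])<45)&(P[...,0]>8)&(P[...,0]<60)
Q=P[m];print(m.sum(),Q.min(0).round(1),Q.max(0).round(1),np.median(Q,0).round(1))
for x0 in (12,16,20,24,28,32,36,40,44,48):
    q=Q[abs(Q[:,0]-x0)<1.5]
    if len(q): print(x0,len(q),"y",q[:,1].min().round(1),q[:,1].max().round(1),"z",np.median(q[:,2]).round(1))
E
```

```text
[465.4 -85.5 178.2] [ 3.141e+00 -3.000e-03 -1.720e-01] 0.3061626020337407 12.770101963542402 [ 0.7 -0.1 -2.7]
450 [  8.1 -22.9 109.8] [ 48.2  34.6 119.2] [ 33.9   7.5 114.7]
12 25 y -20.6 32.3 z 113.0
16 25 y -21.7 34.6 z 114.2
20 23 y -22.8 34.4 z 113.4
24 24 y -22.8 34.3 z 113.9
28 27 y -21.6 34.1 z 114.0
32 23 y -20.4 33.0 z 114.0
36 37 y -19.1 30.6 z 114.5
40 37 y -15.6 27.1 z 115.0
44 77 y -10.9 22.4 z 115.5
48 16 y -0.5 13.3 z 115.5
```

View pics/k.png

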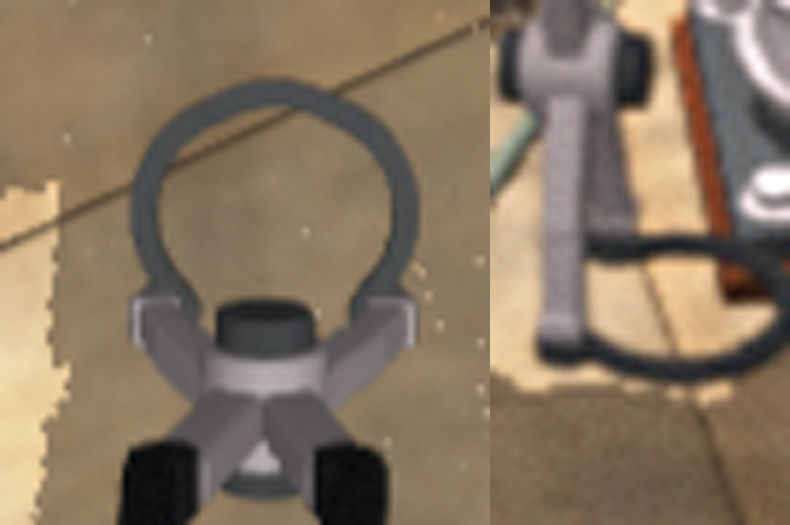

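The ring hangs spread on both pins, level and off the bench: lugs at (160,300) and (390,300) in the wrist crop, and the side crop confirms both jaws on the lugs. Next I go over the idler, high.

>>> step_arm(
  increments=[
    {"slide": [0, 0, -0.02], "roll": 0},
    {"slide": [0.006, -0.03, -0.04], "roll": 0},
    {"slide": [0.012, -0.06, -0.045], "roll": 0},
    {"slide": [0.018, -0.1, -0.045], "roll": 0},
    {"slide": [0.024, -0.135, -0.045], "roll": 0},
  ],
)

```text
t: 15.8
eef_pos: [511.4, 44.7, 220.5]
tcp_rot: [3.141, 0.002, -0.172]
ft_force: [-0.0, -1.2, -2.0]
opening: 0.304
grip_force: 12.7
```

>>> step_arm(
  increments=[
    {"slide": [0.004, -0.022, 0], "roll": 0},
    {"slide": [0.008, -0.044, 0], "roll": 0},
    {"slide": [0.008, -0.044, 0], "roll": 0},
    {"slide": [0.008, -0.044, 0], "roll": 0},
  ],
)

```text
t: 16.3
eef_pos: [526.5, 85.0, 220.9]
tcp_rot: [3.141, 0.001, -0.172]
ft_force: [-0.1, -0.0, -2.1]
opening: 0.304
grip_force: 12.7
```

```bash
cat > ax.py <<'E'
from h import *
s=state();print("tcp",s["eef_pos"].round(1),s["tcp_rot"].round(3),round(s["opening"],3),round(s["grip_force"],1),s["ft_force"].round(1))
c=cam("wrist");np.save("w5.npy",c,allow_pickle=True)
W=cloud(c);Rt=R.from_euler("xyz",[np.pi,0,s["tcp_rot"][2]]).as_matrix();P=(W-s["eef_pos"])@Rt
g=c["color"].astype(int)
# ring
m=(P[...,2]<124)&(P[...,2]>95)&(abs(P[...,1])<45)&(P[...,0]>8)&(P[...,0]<60)&(g.max(2)<110)
Q=P[m]
A=np.c_[Q[:,:2],np.ones(len(Q))];k=np.linalg.lstsq(A,Q[:,2],rcond=None)[0];print("ring n",len(Q),"plane",k.round(3),"zmed",np.median(Q[:,2]).round(1))
for x0 in (20,26,32,38,44):
    q=Q[abs(Q[:,0]-x0)<1.5]
    if len(q): print(x0,len(q),q[:,1].min().round(1),q[:,1].max().round(1),"mid",((q[:,1].min()+q[:,1].max())/2).round(2))
print("back x",np.sort(Q[:,0])[-8:].round(1))
for r in range(172,186,2):
    row=P[r]; us=np.where((abs(row[:,1])<45)&(row[:,2]<111)&(row[:,2]>90)&(row[:,0]<8))[0]
    if len(us): print("jaw",r,us[0],us[-1],row[us[0]].round(1),row[us[-1]].round(1),"mid",((row[us[0]][1]+row[us[-1]][1])/2).round(2))
# idler: heights histogram
near=(abs(W[...,0]-545)<62)&(abs(W[...,1]-76)<62)&(P[...,2]>125)
h=np.histogram(W[near][:,2],bins=np.arange(0,100,1.0));print([(int(a),int(b)) for a,b in zip(h[1],h[0]) if b>20])
E
python3 ax.py
```

```text
tcp [526.5  85.  220.9] [ 3.141e+00  1.000e-03 -1.720e-01] 0.304 12.7 [-0.1 -0.  -2.1]
ring n 388 plane [ 1.35000e-01 -3.90000e-02  1.13732e+02] zmed 117.8
20 22 -23.0 33.6 mid 5.32
26 27 -21.7 33.4 mid 5.86
32 35 -20.5 31.1 mid 5.3
38 41 -13.3 25.2 mid 5.91
44 25 -2.8 13.5 mid 5.33
back x [44.4 44.4 44.5 44.5 44.5 44.5 44.5 44.7]
jaw 178 236 284 [  3.4 -22.6 106.9] [  4.1  32.9 104. ] mid 5.11
jaw 180 236 284 [  0.9 -22.7 107.1] [  1.8  32.9 103.7] mid 5.1
jaw 182 236 284 [ -1.6 -22.8 107.4] [ -0.7  33.  104.1] mid 5.12
jaw 184 236 284 [ -3.9 -22.8 107.2] [ -3.1  33.1 103.9] mid 5.13
[(6, 26), (7, 55), (15, 48), (16, 299), (17, 488), (18, 307), (19, 79), (24, 55), (25, 52), (26, 21), (62, 187), (63, 1128), (64, 1631), (65, 607), (66, 40), (71, 31), (72, 111), (73, 313), (74, 254), (75, 43)]
```

```bash
cat > fit.py <<'E'
from h import *
from scipy.optimize import minimize, least_squares
def fit(c,s,zr=(71,76.5),face=(61,67)):
    W=cloud(c);Rt=R.from_euler("xyz",[np.pi,0,s["tcp_rot"][2]]).as_matrix();P=(W-s["eef_pos"])@Rt
    g=c["color"].astype(int)
    m=(P[...,2]<126)&(P[...,2]>100)&(abs(P[...,1]-5)<40)&(P[...,0]>8)&(P[...,0]<60)&(g.max(2)<125)
    Q=P[m];c0=np.array([22.,5.4])
    th=np.arctan2(Q[:,1]-c0[1],Q[:,0]-c0[0]);r=np.hypot(Q[:,0]-c0[0],Q[:,1]-c0[1]);mid=[]
    for a in np.arange(-2.4,2.41,.2):
        k=abs(th-a)<.1
        if k.sum()>4:
            mr=(r[k].min()+r[k].max())/2;mid.append(c0+mr*np.array([np.cos(a),np.sin(a)]))
    mid=np.array(mid)
    f=lambda p:-np.hypot(*(mid-p).T).min()
    o=min((minimize(f,[x,5.4],method="Nelder-Mead") for x in (15,18,21)),key=lambda o:o.fun)
    print("best axis in tool",o.x.round(2),"clear over 22mm:",round(-o.fun-24.75,2),"ring pts",len(mid),"back mid x",mid[:,0].max().round(1),"y width",(mid[:,1].max()-mid[:,1].min()).round(1))
    T=W[(W[...,2]>zr[0])&(W[...,2]<zr[1])&(P[...,2]>124)&(np.hypot(W[...,0]-545,W[...,1]-76)<35)]
    print("axle top pts",len(T),"mean",T.mean(0).round(1),"encl",cv2.minEnclosingCircle(T[:,:2].astype(np.float32)))
    F=W[(W[...,2]>face[0])&(W[...,2]<face[1])&(P[...,2]>124)&(np.hypot(W[...,0]-545,W[...,1]-76)<70)]
    res=least_squares(lambda q:np.r_[[ (lambda e:max(e,0)*10 if e>0 else 0)(e) for e in np.hypot(F[::4,0]-q[0],F[::4,1]-q[1])-56.3]],[545,76])
    hull=cv2.convexHull(F[:,:2].astype(np.float32))[:,0]
    rr=least_squares(lambda q:np.hypot(hull[:,0]-q[0],hull[:,1]-q[1])-q[2],[545,76,56],loss="soft_l1",f_scale=.5)
    print("pulley hull circle",rr.x.round(2),"face z",np.median(F[:,2]).round(1))
    for nm,ctr in (("top",T[:,:2].mean(0)),("pulley",rr.x[:2])):
        print(nm,"in tool",((np.r_[ctr,0]-s["eef_pos"])@Rt)[:2].round(2))
    return mid
if __name__=="__main__":
    import sys
    s=state();print(s["eef_pos"].round(1),s["opening"],s["grip_force"],s["ft_force"].round(1))
    c=np.load("w5.npy",allow_pickle=True).item() if len(sys.argv)>1 else cam("wrist")
    print(fit(c,s).round(1).tolist())
E
python3 fit.py old
```

```text
[526.6  84.8 221.2] 0.3023001268039957 12.712778099812567 [ 0.6 -0.3 -3.2]
best axis in tool [16.76  5.3 ] clear over 22mm: 0.58 ring pts 21 back mid x 42.7 y width 52.2
axle top pts 753 mean [543.   76.2  73.7] encl ((544.89404296875, 75.85321044921875), 21.818849563598633)
pulley hull circle [545.11  75.79  55.76] face z 64.3
top in tool [17.68  5.72]
pulley in tool [19.82  5.74]
[[10.7, -19.3], [15.9, -20.6], [21.2, -20.8], [26.3, -19.5], [30.9, -17.5], [34.5, -14.1], [37.3, -10.3], [39.2, -6.4], [41.1, -2.7], [42.1, 1.3], [42.7, 5.4], [42.2, 9.5], [41.1, 13.5], [39.3, 17.3], [37.1, 20.9], [34.5, 24.8], [30.8, 28.0], [26.3, 30.4], [21.2, 31.2], [15.9, 31.4], [10.8, 29.9]]
```

>>> step_arm(
  increments=[
    {"slide": [0, 0, 0], "roll": 0},
    {"slide": [0, 0, 0], "roll": 0},
    {"slide": [0, 0, 0], "roll": 0},
  ],
  fingers=0.25,
)

```text
t: 16.73
eef_pos: [526.9, 85.2, 221.8]
tcp_rot: [3.141, -0.0, -0.173]
ft_force: [0.4, 0.3, -1.2]
opening: 0.251
grip_force: 13.6
```

```bash
python3 fit.py; python3 ax.py | grep -E "jaw|plane"
```

```text
[526.9  85.2 221.8] 0.2507115130817864 13.643975641170982 [ 0.4  0.3 -1.2]
best axis in tool [15.7   6.74] clear over 22mm: 1.18 ring pts 21 back mid x 42.6 y width 53.7
axle top pts 748 mean [542.9  75.9  73.7] encl ((545.0262451171875, 75.75431060791016), 21.92461395263672)
pulley hull circle [545.1   75.73  55.85] face z 64.3
top in tool [17.3   6.45]
pulley in tool [19.53  6.22]
[[10.9, -18.7], [16.0, -20.2], [21.3, -19.7], [26.2, -18.7], [30.4, -16.3], [34.0, -13.3], [36.5, -9.5], [38.7, -6.0], [40.4, -2.4], [41.4, 1.5], [42.6, 5.4], [42.3, 9.5], [41.2, 13.5], [39.4, 17.3], [37.6, 21.5], [35.2, 25.9], [31.4, 29.5], [26.6, 32.1], [21.2, 33.5], [15.5, 33.4], [9.8, 32.0]]
ring n 394 plane [ 1.33000e-01 -4.90000e-02  1.13203e+02] zmed 117.1
jaw 178 236 286 [  3.2 -22.8 108.2] [  3.9  35.3 105.3] mid 6.25
jaw 180 236 287 [  1.4 -22.7 106. ] [  1.4  36.5 105.5] mid 6.94
jaw 182 236 286 [ -1.3 -22.8 107. ] [ -0.2  35.1 102.9] mid 6.18
jaw 184 236 286 [ -3.7 -22.8 107.1] [ -3.   35.4 104. ] mid 6.26
```

>>> step_arm(
  increments=[
    {"slide": [0, 0, 0], "roll": 0},
    {"slide": [0, 0, 0], "roll": 0},
    {"slide": [0, 0, 0], "roll": 0},
  ],
  fingers=0.185,
)

```text
t: 17.2
eef_pos: [527.0, 85.5, 221.7]
tcp_rot: [3.141, 0.0, -0.172]
ft_force: [0.2, -0.2, -2.4]
opening: 0.185
grip_force: 14.7
```

```bash
python3 fit.py; python3 ax.py | grep -E "jaw|plane"
```

```text
[527.   85.5 221.7] 0.18533262397181194 14.715425247559324 [ 0.2 -0.2 -2.4]
best axis in tool [-3.67500862e+41 -2.01751685e+40] clear over 22mm: 3.680542362025443e+41 ring pts 21 back mid x 41.5 y width 55.6
axle top pts 744 mean [543.   75.6  73.7] encl ((545.0341796875, 75.87519073486328), 22.043800354003906)
pulley hull circle [545.11  75.76  55.78] face z 64.3
top in tool [17.47  6.97]
pulley in tool [19.55  6.46]
[[11.3, -17.9], [16.3, -19.0], [21.3, -18.3], [25.9, -17.4], [29.8, -14.8], [33.2, -12.0], [35.6, -8.6], [37.5, -5.2], [39.0, -1.8], [40.4, 1.7], [41.5, 5.4], [41.5, 9.4], [41.1, 13.5], [39.5, 17.4], [38.2, 22.1], [35.9, 27.0], [32.0, 31.2], [27.1, 34.7], [21.1, 36.5], [14.7, 36.6], [8.6, 34.7]]
ring n 391 plane [ 1.10000e-01 -6.50000e-02  1.12976e+02] zmed 116.0
jaw 174 285 285 [  7.4  34.5 110.2] [  7.4  34.5 110.2] mid 34.54
jaw 178 236 289 [  2.6 -22.9 110.5] [  4.   38.7 104.9] mid 7.9
jaw 180 236 290 [  1.1 -22.7 107. ] [  1.8  39.8 104. ] mid 8.55
jaw 182 236 290 [ -1.9 -22.9 109.1] [ -0.7  40.  104.6] mid 8.54
jaw 184 236 290 [ -4.  -22.9 107.9] [ -3.1  40.1 104.4] mid 8.59
```

>>> step_arm(
  increments=[
    {"slide": [0.002, -0.001, 0], "roll": 0},
    {"slide": [0.0038, -0.0023, 0], "roll": 0},
    {"slide": [0.0038, -0.0023, 0], "roll": 0},
  ],
  fingers=0.17,
)

```text
t: 17.68
eef_pos: [531.3, 87.1, 221.6]
tcp_rot: [3.141, 0.0, -0.172]
ft_force: [0.1, -0.9, -1.3]
opening: 0.176
grip_force: 15.0
```

```bash
sed -i 's/f=lambda p:-np.hypot(\*(mid-p).T).min()/f=lambda p:-np.hypot(*(mid-p).T).min()+10*max(0,10-p[0])/' fit.py; sed -i 's/o=min((mini/c1=mid[:,1].mean();o=min((mini/; s/\[x,5.4\],method/[x,c1],method/' fit.py
python3 fit.py; python3 ax.py | grep -E "jaw|plane"
```

```text
[531.3  87.1 221.6] 0.17562933988505008 14.959703057538718 [ 0.1 -0.9 -1.3]
best axis in tool [13.91  9.35] clear over 22mm: 2.24 ring pts 21 back mid x 41.5 y width 56.0
axle top pts 811 mean [544.3  75.7  73.7] encl ((544.6542358398438, 75.7115249633789), 21.836889266967773)
pulley hull circle [545.18  75.76  55.77] face z 64.2
top in tool [14.75  9.04]
pulley in tool [15.65  8.83]
[[11.5, -17.5], [16.4, -18.5], [21.3, -17.7], [25.8, -16.4], [29.6, -14.2], [32.9, -11.6], [35.2, -8.2], [37.2, -5.0], [38.6, -1.6], [40.2, 1.7], [41.1, 5.4], [41.5, 9.4], [41.1, 13.5], [40.0, 17.7], [38.5, 22.4], [36.1, 27.4], [32.3, 31.8], [27.1, 35.0], [21.1, 37.4], [14.5, 37.5], [8.1, 35.7]]
ring n 383 plane [ 1.1500e-01 -7.0000e-02  1.1273e+02] zmed 115.9
jaw 174 284 286 [  7.4  33.4 110.4] [  7.5  35.7 109.9] mid 34.52
jaw 176 282 286 [  5.   31.1 110.3] [  5.   35.8 110.2] mid 33.44
jaw 178 237 290 [  3.5 -21.5 106.9] [  3.5  40.1 106.6] mid 9.28
jaw 180 237 291 [  1.3 -21.5 106.5] [  1.9  41.  103.9] mid 9.71
jaw 182 237 291 [ -0.8 -21.5 105.2] [ -0.3  40.9 103.1] mid 9.72
jaw 184 237 291 [ -3.3 -21.6 105.5] [ -3.3  41.3 105.1] mid 9.87
```

>>> step_arm(
  increments=[
    {"slide": [0, -0.0006, 0.005], "roll": 0},
    {"slide": [0, -0.0006, 0.012], "roll": 0},
    {"slide": [0, -0.0006, 0.019], "roll": 0},
    {"slide": [0, -0.0006, 0.022], "roll": 0},
    {"slide": [0, -0.0006, 0.022], "roll": 0},
  ],
)

```text
t: 18.4
eef_pos: [531.1, 87.6, 199.4]
tcp_rot: [3.141, 0.0, -0.172]
ft_force: [-0.5, -0.5, -2.3]
opening: 0.172
grip_force: 14.9
```

```bash
python3 fit.py; python3 ax.py | grep -E "jaw|plane"
```

```text
[531.1  87.6 199.4] 0.17242300666894828 14.940134620992467 [-0.5 -0.5 -2.3]
best axis in tool [12.53  9.08] clear over 22mm: 2.04 ring pts 21 back mid x 40.9 y width 56.2
axle top pts 900 mean [546.6  75.5  73.7] encl ((545.2510986328125, 75.78306579589844), 21.951383590698242)
pulley hull circle [545.17  75.79  55.74] face z 64.3
top in tool [17.31  9.33]
pulley in tool [15.85  9.28]
[[11.4, -17.7], [16.4, -18.6], [21.3, -17.8], [25.8, -16.4], [29.6, -14.1], [32.9, -11.6], [35.3, -8.3], [37.0, -4.9], [37.3, -1.1], [38.9, 2.0], [40.4, 5.4], [40.9, 9.2], [40.2, 13.1], [39.5, 17.4], [37.4, 21.2], [35.8, 27.0], [32.1, 31.3], [27.2, 35.4], [21.1, 37.5], [14.5, 37.6], [8.2, 35.5]]
ring n 391 plane [ 1.11000e-01 -7.10000e-02  1.12764e+02] zmed 115.7
jaw 174 284 285 [  7.5  33.4 110.2] [  7.3  34.6 110.7] mid 33.97
jaw 176 283 287 [  5.2  32.2 109.7] [  4.9  37.  110.6] mid 34.6
jaw 178 237 290 [  3.5 -21.5 107.2] [  4.1  39.8 104.3] mid 9.12
jaw 180 237 291 [  1.4 -21.5 106.1] [  1.8  41.  104.2] mid 9.75
jaw 182 237 291 [ -0.7 -21.5 105. ] [ -0.8  41.2 104.8] mid 9.84
jaw 184 237 291 [ -3.4 -21.6 106. ] [ -3.4  41.4 105.6] mid 9.88
```

>>> step_arm(
  increments=[
    {"slide": [0.0004, -0.0002, 0.002], "roll": 0},
    {"slide": [0.0004, -0.0002, 0.004], "roll": 0},
    {"slide": [0.0004, -0.0002, 0.006], "roll": 0},
    {"slide": [0.0004, -0.0002, 0.008], "roll": 0},
    {"slide": [0.0004, -0.0002, 0.008], "roll": 0},
  ],
)

```text
t: 19.12
eef_pos: [531.6, 87.8, 191.5]
tcp_rot: [3.141, 0.0, -0.172]
ft_force: [-1.1, 0.1, -2.3]
opening: 0.173
grip_force: 14.9
```

>>> step_arm(
  increments=[
    {"slide": [0, 0, 0.001], "roll": 0},
    {"slide": [0, 0, 0.002], "roll": 0},
    {"slide": [0, 0, 0.003], "roll": 0},
    {"slide": [0, 0, 0.003], "roll": 0},
  ],
)

```text
t: 19.62
eef_pos: [531.6, 87.8, 188.6]
tcp_rot: [3.141, 0.0, -0.172]
ft_force: [-0.0, 0.1, -2.1]
opening: 0.171
grip_force: 14.9
```

>>> step_arm(
  increments=[
    {"slide": [0, 0, 0.001], "roll": 0},
    {"slide": [0, 0, 0.002], "roll": 0},
    {"slide": [0, 0, 0.003], "roll": 0},
    {"slide": [0, 0, 0.003], "roll": 0},
  ],
)

```text
t: 20.12
eef_pos: [531.6, 87.8, 185.6]
tcp_rot: [3.141, 0.0, -0.172]
ft_force: [0.7, 0.3, -1.6]
opening: 0.169
grip_force: 14.9
```

```bash
python3 fit.py; python3 ax.py | grep -E "jaw|plane"
```

```text
[531.6  87.8 185.6] 0.1686649129666784 14.853194381576031 [ 0.7  0.3 -1.6]
best axis in tool [13.04  9.04] clear over 22mm: 4.46 ring pts 21 back mid x 47.0 y width 61.0
axle top pts 0 mean [nan nan nan] encl ((0.0, 0.0), 0.0)
pulley hull circle [543.56  76.03  45.99] face z 61.6
top in tool [nan nan]
pulley in tool [13.77  9.53]
[[10.4, -20.1], [16.0, -20.4], [21.3, -19.7], [26.1, -18.4], [29.9, -14.8], [39.0, -21.0], [43.8, -17.0], [38.9, -6.1], [40.7, -2.5], [42.2, 1.3], [42.8, 5.4], [43.6, 9.8], [43.3, 14.4], [41.9, 19.0], [47.0, 31.1], [36.5, 27.9], [32.6, 32.6], [27.5, 37.0], [21.0, 39.1], [13.9, 39.9], [7.2, 37.7]]
ring n 802 plane [ 1.23000e-01 -4.60000e-02  1.14187e+02] zmed 117.1
jaw 174 249 286 [  7.5  -7.6 110.2] [  7.2  35.8 111. ] mid 14.1
jaw 176 249 287 [  4.9  -7.6 110.9] [  5.3  36.8 109.2] mid 14.6
jaw 178 237 290 [  3.2 -21.6 108.3] [  3.8  39.9 105.6] mid 9.17
jaw 180 237 291 [  1.4 -21.5 105.9] [  1.8  41.  104. ] mid 9.74
jaw 182 237 291 [ -1.  -21.5 105.9] [ -0.9  41.2 105.2] mid 9.85
jaw 184 237 291 [ -3.6 -21.6 106.4] [ -3.2  41.3 104.7] mid 9.82fit.py:18: RuntimeWarning: Mean of empty slice.
  print("axle top pts",len(T),"mean",T.mean(0).round(1),"encl",cv2.minEnclosingCircle(T[:,:2].astype(np.float32)))
  ret = um.true_divide(
fit.py:24: RuntimeWarning: Mean of empty slice.
  for nm,ctr in (("top",T[:,:2].mean(0)),("pulley",rr.x[:2])):
```

>>> step_arm(
  increments=[
    {"slide": [0, 0, 0.001], "roll": 0},
    {"slide": [0, 0, 0.002], "roll": 0},
    {"slide": [0, 0, 0.003], "roll": 0},
    {"slide": [0, 0, 0.003], "roll": 0},
  ],
)

```text
t: 20.72
eef_pos: [531.9, 87.8, 183.0]
tcp_rot: [-3.142, -0.001, -0.172]
ft_force: [-1.3, -0.6, 3.0]
opening: 0.173
grip_force: 15.0
```

>>> step_arm(
  increments=[
    {"slide": [0, 0, 0.001], "roll": 0},
    {"slide": [0, 0, 0.002], "roll": 0},
    {"slide": [0, 0, 0.002], "roll": 0},
  ],
)

```text
t: 21.1
eef_pos: [532.1, 87.7, 181.4]
tcp_rot: [-3.141, -0.002, -0.172]
ft_force: [-0.7, -1.3, 7.2]
opening: 0.167
grip_force: 15.1
```

>>> step_arm(
  increments=[
    {"slide": [0, 0, 0.0006], "roll": 0},
    {"slide": [0, 0, 0.001], "roll": 0},
    {"slide": [0, 0, 0.001], "roll": 0},
  ],
)

```text
t: 21.48
eef_pos: [532.2, 87.7, 180.5]
tcp_rot: [-3.141, -0.002, -0.172]
ft_force: [-1.0, -0.3, 8.3]
opening: 0.17
grip_force: 15.1
```

>>> step_arm(
  increments=[
    {"slide": [0, 0, 0.0006], "roll": 0},
    {"slide": [0, 0, 0.001], "roll": 0},
    {"slide": [0, 0, 0.001], "roll": 0},
  ],
)

```text
t: 21.85
eef_pos: [532.2, 87.7, 179.6]
tcp_rot: [-3.141, -0.002, -0.172]
ft_force: [-0.2, -1.3, 7.3]
opening: 0.171
grip_force: 15.1
```

>>> step_arm(
  increments=[
    {"slide": [0, 0, 0.0006], "roll": 0},
    {"slide": [0, 0, 0.0012], "roll": 0},
    {"slide": [0, 0, 0.0012], "roll": 0},
  ],
)

```text
t: 22.22
eef_pos: [532.2, 87.7, 178.4]
tcp_rot: [-3.141, -0.002, -0.172]
ft_force: [-0.8, -1.0, 7.6]
opening: 0.169
grip_force: 15.1
```

>>> step_arm(
  increments=[
    {"slide": [0, 0, 0.0006], "roll": 0},
    {"slide": [0, 0, 0.0012], "roll": 0},
    {"slide": [0, 0, 0.0012], "roll": 0},
  ],
)

```text
t: 22.6
eef_pos: [532.4, 87.7, 177.4]
tcp_rot: [-3.141, -0.003, -0.172]
ft_force: [-0.4, -0.7, 10.9]
opening: 0.172
grip_force: 15.2
```

```bash
cat > fz.py <<'E'
from h import *
s=state();print(s["eef_pos"].round(1),round(s["opening"],3),round(s["grip_force"],1),s["ft_force"].round(1))
c=cam("wrist");W=cloud(c)
Rt=R.from_euler("xyz",[np.pi,0,s["tcp_rot"][2]]).as_matrix();P=(W-s["eef_pos"])@Rt
d=np.hypot(W[...,0]-545.1,W[...,1]-75.8);br=c["color"].max(2)>140
print("face z",np.median(W[(d>38)&(d<54)&(W[...,2]>52)&(W[...,2]<70)&br][:,2]).round(2),"axle top",np.median(W[(d<15)&(W[...,2]>66)&(W[...,2]<80)&br][:,2]).round(2))
dark=(c["color"].max(2)<125)&(W[...,2]>50)&(W[...,2]<80)&(d<50)&(d>21.5)&(P[...,0]>6)
Q=W[dark];Qt=P[dark]
A=np.c_[Qt[:,:2]-[15,9],np.ones(len(Q))];k=np.linalg.lstsq(A,Q[:,2],rcond=None)[0];print("ring top",len(Q),k.round(3))
b=Q-[545.1,75.8,0];e=np.array([np.cos(s["tcp_rot"][2]),np.sin(s["tcp_rot"][2])]);n=np.array([e[1],-e[0]])
u=b[:,:2]@e;v=b[:,:2]@n;th=np.arctan2(v,u);r=np.hypot(u,v)
for a in np.arange(-2,2.1,.5):
    q=r[abs(th-a)<.15]
    if len(q)>3: print(round(a,1),"r mid",((q.min()+q.max())/2).round(1),len(q),end="; ")
print()
for rr in (180,184):
    row=P[rr]; us=np.where((abs(row[:,1]-9)<45)&(row[:,2]<112)&(row[:,2]>90)&(row[:,0]<8))[0]
    if len(us): print("jaw",rr,us[0],us[-1],row[us[0]].round(1),row[us[-1]].round(1))
E
python3 fz.py
```

```text
[532.4  87.7 177.4] 0.172 15.2 [-0.4 -0.7 10.9]
face z 59.2 axle top 73.81
ring top 899 [-7.6000e-02  3.3000e-02  6.4082e+01]
-2.0 r mid 26.8 5; -1.5 r mid 30.3 63; -1.0 r mid 28.3 73; -0.5 r mid 28.4 85; 0.0 r mid 28.0 87; 0.5 r mid 28.4 82; 1.0 r mid 28.2 69; 1.5 r mid 30.4 59; 2.0 r mid 26.1 4; 
jaw 180 237 291 [  1.4 -21.6 107. ] [  1.8  41.  105. ]
jaw 184 237 291 [ -3.1 -21.6 105.8] [ -2.6  41.  103.6]
```

The face is at 59.2 (5 mm down, at the stop) with about 13 N. I now let the ring close in stages and follow it back.

>>> step_arm(
  increments=[
    {"slide": [-0.0008, 0, 0], "roll": 0},
    {"slide": [-0.0016, 0, 0], "roll": 0},
    {"slide": [-0.0016, 0, 0], "roll": 0},
  ],
  fingers=0.22,
)

```text
t: 23.02
eef_pos: [530.7, 87.9, 177.4]
tcp_rot: [-3.141, -0.002, -0.172]
ft_force: [-0.4, -1.2, 9.4]
opening: 0.222
grip_force: 14.2
```

```bash
cat >> fz.py <<'E'
for a in np.arange(-2.,2.1,.4):
    m2=(abs(th-a)<.2)&(r>24)&(r<33)
    if m2.sum()>3: print(round(a,1),"z",np.median(Q[m2][:,2]).round(1),"r",r[m2].min().round(1),r[m2].max().round(1),end="; ")
print()
E
python3 fz.py
```

```text
[530.7  87.9 177.4] 0.222 14.2 [-0.4 -1.2  9.4]
face z 59.24 axle top 73.79
ring top 951 [-5.5000e-02  1.9000e-02  6.3429e+01]
-2.0 r mid 28.6 17; -1.5 r mid 30.2 67; -1.0 r mid 28.3 73; -0.5 r mid 28.1 84; 0.0 r mid 28.7 89; 0.5 r mid 28.3 83; 1.0 r mid 29.0 71; 1.5 r mid 30.0 64; 2.0 r mid 27.3 21; 
jaw 180 237 289 [  1.6 -21.5 106.1] [  1.9  38.7 104.7]
jaw 184 237 289 [ -3.3 -21.7 106.3] [ -3.1  39.  105.3]
-2.0 z 63.8 r 24.2 33.0; -1.6 z 63.8 r 24.8 32.9; -1.2 z 64.0 r 24.2 33.0; -0.8 z 63.8 r 24.0 32.9; -0.4 z 60.2 r 24.0 33.0; -0.0 z 60.9 r 24.1 32.9; 0.4 z 60.3 r 24.1 32.9; 0.8 z 65.4 r 24.5 32.9; 1.2 z 66.1 r 24.0 32.9; 1.6 z 66.6 r 24.2 32.9; 2.0 z 66.3 r 24.3 32.8;
```

>>> step_arm(
  increments=[
    {"slide": [0, 0.0, 0.0003], "roll": 0},
    {"slide": [0, 0.0, 0.0006], "roll": 0},
    {"slide": [0, 0.0, 0.0006], "roll": 0},
  ],
)

```text
t: 23.45
eef_pos: [531.1, 87.9, 177.2]
tcp_rot: [-3.141, -0.003, -0.172]
ft_force: [-1.4, -1.7, 13.6]
opening: 0.22
grip_force: 14.4
```

```bash
python3 - <<'E'
from h import *
s=state();c=cam("wrist");np.save("w6.npy",c,allow_pickle=True);W=cloud(c)
a=s["tcp_rot"][2];e=np.array([np.cos(a),np.sin(a)]);n=np.array([e[1],-e[0]])
b=W[...,:2]-[545.1,75.8];u=b@e;v=b@n
g=c["color"].astype(int)
# lateral profiles across the ring at u rows: z, brightness
for u0 in (-6,0,6,12):
    m=(abs(u-u0)<.9)&(abs(v)<46)&(W[...,2]>50)&(W[...,2]<85)
    o=np.argsort(v[m]);vv=v[m][o];zz=W[m][o][:,2];br=g[m].max(1)[o]
    print(u0,[(round(x),round(z,1),int(q)) for x,z,q in zip(vv,zz,br) if 16<abs(x)<40])
m=(abs(v)<.9)&(u>14)&(u<45);o=np.argsort(u[m]);print("back",[(round(x),round(z,1),int(q)) for x,z,q in zip(u[m][o],W[m][o][:,2],g[m].max(1)[o])])
E
```

```text
-6 [(-40, np.float64(59.4), 174), (-39, np.float64(59.7), 175), (-38, np.float64(60.3), 173), (-36, np.float64(59.8), 171), (-35, np.float64(60.0), 161), (-34, np.float64(59.8), 32), (-33, np.float64(59.0), 34), (-32, np.float64(58.9), 35), (-30, np.float64(60.1), 42), (-29, np.float64(64.7), 59), (-28, np.float64(64.0), 70), (-27, np.float64(64.7), 71), (-25, np.float64(64.6), 68), (-24, np.float64(63.7), 68), (-24, np.float64(63.6), 94), (-23, np.float64(59.0), 173), (-21, np.float64(71.7), 137), (-21, np.float64(72.2), 133), (-19, np.float64(73.0), 162), (-19, np.float64(73.4), 152), (-18, np.float64(73.9), 177), (-18, np.float64(74.4), 176), (-17, np.float64(73.1), 175), (16, np.float64(73.6), 175), (16, np.float64(73.3), 176), (17, np.float64(75.1), 178), (18, np.float64(73.5), 172), (19, np.float64(72.9), 173), (20, np.float64(73.5), 154), (20, np.float64(73.7), 141), (21, np.float64(71.6), 138), (23, np.float64(62.4), 116), (23, np.float64(59.3), 157), (24, np.float64(65.3), 58), (25, np.float64(67.4), 71), (25, np.float64(66.4), 71), (26, np.float64(66.4), 75), (27, np.float6
[... 8751 characters left out ...]
at64(64.4), 76), (27, np.float64(66.0), 69), (28, np.float64(65.7), 93), (28, np.float64(59.0), 128), (28, np.float64(59.9), 131), (29, np.float64(59.2), 85), (29, np.float64(59.3), 91), (30, np.float64(58.7), 33), (30, np.float64(58.9), 35), (32, np.float64(59.0), 33), (32, np.float64(61.0), 34), (33, np.float64(58.8), 37), (33, np.float64(59.7), 33), (34, np.float64(59.2), 68), (34, np.float64(59.9), 70), (35, np.float64(59.4), 132), (36, np.float64(58.8), 178), (36, np.float64(59.2), 172), (37, np.float64(59.4), 178), (38, np.float64(59.4), 177), (40, np.float64(60.1), 177), (41, np.float64(59.4), 174), (42, np.float64(59.5), 173), (43, np.float64(59.7), 167), (44, np.float64(59.0), 147)]
```

Left arm flat (64.2) but the right arm is 2.5 mm high because the pliers lean in the grip. I shift the tool sideways to straighten them against the ring's friction.

>>> step_arm(
  increments=[
    {"slide": [0, 0.001, 0], "roll": 0},
    {"slide": [0, 0.002, 0], "roll": 0},
    {"slide": [0, 0.003, 0], "roll": 0},
    {"slide": [0, 0.003, 0], "roll": 0},
  ],
)

```text
t: 24.0
eef_pos: [530.4, 85.0, 176.9]
tcp_rot: [-3.141, -0.003, -0.172]
ft_force: [-1.5, -1.7, 10.9]
opening: 0.226
grip_force: 14.1
```

```bash
cat > rg.py <<'E'
from h import *
s=state();print(s["eef_pos"].round(1),round(s["opening"],3),round(s["grip_force"],1),"F",s["ft_force"].round(1))
c=cam("wrist");W=cloud(c)
a=s["tcp_rot"][2];e=np.array([np.cos(a),np.sin(a)]);n=np.array([e[1],-e[0]])
b=W[...,:2]-[545.1,75.8];u=b@e;v=b@n
g=c["color"].max(2);z=W[...,2]
d=np.hypot(u,v)
print("face",np.median(z[(d>38)&(d<54)&(z>52)&(z<70)&(g>140)]).round(2))
ring=(g>48)&(g<100)&(z>61.3)&(z<71)&(d>19)&(d<36)
for nm,k in (("L",ring&(abs(u)<9)&(v<0)),("R",ring&(abs(u)<9)&(v>0)),("B",ring&(abs(v)<7)&(u>0))):
    q=v[k] if nm!="B" else u[k]
    if k.sum()>3: print(nm,int(k.sum()),"z",np.median(z[k]).round(2),"range",np.percentile(q,3).round(1),np.percentile(q,97).round(1),end="; ")
t=s["eef_pos"][:2]-[545.1,75.8];print("\nTCP in axle frame u,v",(t@e).round(1),(t@n).round(1))
P=(W-s["eef_pos"])@R.from_euler("xyz",[np.pi,0,a]).as_matrix()
for rr in (180,184):
    row=P[rr]; us=np.where((abs(row[:,1]-5)<45)&(row[:,2]<112)&(row[:,2]>90)&(row[:,0]<8))[0]
    if len(us): print("jaw",row[us[0]].round(1),row[us[-1]].round(1),end=" ")
print()
E
python3 rg.py
```

```text
[530.4  85.  176.9] 0.226 14.1 F [-1.5 -1.7 10.9]
face 59.22
L 67 z 64.43 range -29.4 -23.7; R 70 z 65.74 range 23.2 28.9; B 57 z 65.07 range 22.8 27.6; 
TCP in axle frame u,v -16.1 -6.6
jaw [  0.8 -25.3 109.5] [  1.6  36.5 106. ] jaw [ -2.8 -23.9 105. ] [ -2.4  35.2 103. ]
```

>>> step_arm(
  increments=[
    {"slide": [0, 0.001, 0], "roll": 0},
    {"slide": [0, 0.002, 0], "roll": 0},
    {"slide": [0, 0.0035, 0.0001], "roll": 0},
    {"slide": [0, 0.0035, 0.0002], "roll": 0},
  ],
)

```text
t: 24.55
eef_pos: [529.6, 81.7, 176.4]
tcp_rot: [-3.141, -0.002, -0.172]
ft_force: [0.1, -1.9, 9.1]
opening: 0.221
grip_force: 13.9
```

```bash
python3 rg.py
```

```text
[529.6  81.7 176.4] 0.221 13.9 F [ 0.1 -1.9  9.1]
face 59.23
L 68 z 64.51 range -29.5 -23.8; R 73 z 64.73 range 23.2 29.0; B 52 z 64.59 range 22.7 27.4; 
TCP in axle frame u,v -16.3 -3.1
jaw [  1.9 -27.3 105. ] [  1.7  33.  105.3] jaw [ -2.8 -27.4 104.6] [ -3.5  33.3 106.9]
```

>>> step_arm(
  increments=[
    {"slide": [-0.0005, 0, 0.0003], "roll": 0},
    {"slide": [-0.001, 0, 0.0004], "roll": 0},
    {"slide": [-0.001, 0, 0.0004], "roll": 0},
  ],
  fingers=0.27,
)

```text
t: 24.98
eef_pos: [528.9, 81.9, 176.4]
tcp_rot: [-3.141, -0.003, -0.172]
ft_force: [-0.8, -0.5, 10.8]
opening: 0.269
grip_force: 12.3
```

>>> step_arm(
  increments=[
    {"slide": [-0.0005, 0, 0.0], "roll": 0},
    {"slide": [-0.001, 0, 0.0], "roll": 0},
    {"slide": [-0.001, 0, 0.0], "roll": 0},
  ],
  fingers=0.32,
)

```text
t: 25.35
eef_pos: [528.0, 82.0, 176.4]
tcp_rot: [-3.141, -0.003, -0.172]
ft_force: [-0.0, -1.4, 11.9]
opening: 0.318
grip_force: 9.4
```

```bash
python3 rg.py
```

```text
[528.   82.  176.4] 0.318 9.4 F [-0.  -1.4 11.9]
face 59.21
L 68 z 64.32 range -29.4 -23.7; R 55 z 64.61 range 22.5 26.5; B 63 z 64.31 range 23.4 28.9; 
TCP in axle frame u,v -17.9 -3.2
jaw [  1.9 -26.2 105.5] [  1.6  29.6 106.3] jaw [ -3.4 -26.4 107.2] [ -3.   29.6 105.4]
```

>>> step_arm(
  increments=[
    {"slide": [-0.0006, 0, 0], "roll": 0},
    {"slide": [-0.0012, 0, 0.0], "roll": 0},
    {"slide": [-0.0012, 0, 0.0], "roll": 0},
  ],
  fingers=0.37,
)

```text
t: 25.78
eef_pos: [526.7, 82.0, 176.4]
tcp_rot: [-3.141, -0.003, -0.172]
ft_force: [-0.0, -1.4, 11.0]
opening: 0.369
grip_force: 8.4
```

```bash
python3 rg.py
```

```text
[526.7  82.  176.4] 0.369 8.4 F [-0.  -1.4 11. ]
face 59.2
L 64 z 64.24 range -28.0 -22.4; R 53 z 64.56 range 22.1 26.7; B 68 z 64.34 range 23.2 28.9; 
TCP in axle frame u,v -19.2 -3.0
jaw [  0.9 -25.3 109.1] [  2.1  28.3 104.2] jaw [ -2.9 -23.9 105.4] [ -2.4  28.3 103.2]
```

>>> step_arm(
  increments=[
    {"slide": [-0.0006, 0, 0], "roll": 0},
    {"slide": [-0.0012, 0, 0.0], "roll": 0},
    {"slide": [-0.0012, 0, 0.0], "roll": 0},
  ],
  fingers=0.43,
)

```text
t: 26.2
eef_pos: [525.2, 82.3, 176.0]
tcp_rot: [-3.141, -0.002, -0.172]
ft_force: [-0.8, -1.7, 8.9]
opening: 0.429
grip_force: 5.6
```

>>> step_arm(
  increments=[
    {"slide": [-0.0006, 0, 0], "roll": 0},
    {"slide": [-0.0012, 0, 0.0], "roll": 0},
    {"slide": [-0.0012, 0, 0.0], "roll": 0},
  ],
  fingers=0.48,
)

```text
t: 26.58
eef_pos: [523.9, 82.5, 175.9]
tcp_rot: [-3.142, -0.002, -0.172]
ft_force: [0.2, -1.5, 8.5]
opening: 0.482
grip_force: 5.3
```

```bash
python3 rg.py
```

```text
[523.9  82.5 175.9] 0.482 5.3 F [ 0.2 -1.5  8.5]
face 59.22
L 49 z 64.47 range -25.6 -21.9; R 50 z 64.43 range 21.2 25.6; B 66 z 64.8 range 20.9 27.3; 
TCP in axle frame u,v -22.0 -3.0
jaw [  1.9 -21.5 105. ] [  2.3  25.9 103.1] jaw [  0.4 -18.5  92.9] [ -2.8  24.9 104.3]
```

>>> step_arm(
  increments=[
    {"slide": [-0.0006, 0, 0.0003], "roll": 0},
    {"slide": [-0.0012, 0, 0.0003], "roll": 0},
    {"slide": [-0.0012, 0, 0.0003], "roll": 0},
  ],
  fingers=0.53,
)

```text
t: 27.0
eef_pos: [522.9, 82.7, 175.6]
tcp_rot: [-3.141, -0.002, -0.172]
ft_force: [-0.1, -0.7, 7.4]
opening: 0.533
grip_force: 6.1
```

>>> step_arm(
  increments=[
    {"slide": [-0.0005, 0, 0], "roll": 0},
    {"slide": [-0.0005, 0, 0.0], "roll": 0},
    {"slide": [-0.0005, 0, 0.0], "roll": 0},
  ],
  fingers=0.58,
)

```text
t: 27.38
eef_pos: [522.3, 82.9, 175.4]
tcp_rot: [-3.141, -0.002, -0.172]
ft_force: [-0.1, -0.6, 6.5]
opening: 0.579
grip_force: 4.8
```

```bash
python3 rg.py
```

```text
[522.3  82.9 175.4] 0.579 4.8 F [-0.1 -0.6  6.5]
face 59.34
L 42 z 64.84 range -25.4 -21.1; R 32 z 64.9 range 21.6 24.4; B 50 z 65.24 range 21.2 25.6; 
TCP in axle frame u,v -23.7 -3.1
jaw [  1.8 -19.1 105.1] [  2.1  23.6 103.6] jaw [ -3.1 -19.3 105.6] [ -2.6  23.7 103.3]
```

The ring has closed: outer edges at ±25, level, pulley still down. I ease the pins to the middle of the eyes and lift off.

>>> step_arm(
  increments=[
    {"slide": [0, 0, 0], "roll": 0},
    {"slide": [0, 0, 0], "roll": 0},
    {"slide": [0, 0, -0.001], "roll": 0},
    {"slide": [0, 0, -0.002], "roll": 0},
  ],
  fingers=0.63,
)

```text
t: 27.92
eef_pos: [521.8, 82.9, 176.9]
tcp_rot: [3.142, -0.0, -0.172]
ft_force: [0.3, -1.0, -0.6]
opening: 0.628
grip_force: 5.8
```

```bash
python3 rg.py
```

```text
[521.8  82.9 176.9] 0.628 5.8 F [ 0.3 -1.  -0.6]
face 60.78
L 43 z 65.76 range -30.5 -21.1; R 38 z 65.97 range 21.5 34.0; B 46 z 66.46 range 21.0 30.4; 
TCP in axle frame u,v -24.2 -3.0
jaw [  1.9 -17.9 103.9] [  1.4  22.6 105.8] jaw [ -3.6 -18.1 106.4] [ -3.3  21.5 105.4]
```

>>> step_arm(
  increments=[
    {"slide": [0, 0, -0.0015], "roll": 0},
    {"slide": [0, 0, -0.003], "roll": 0},
    {"slide": [0, 0, -0.0045], "roll": 0},
    {"slide": [0, 0, -0.006], "roll": 0},
    {"slide": [0, 0, -0.0075], "roll": 0},
  ],
)

```text
t: 28.6
eef_pos: [521.8, 82.9, 184.4]
tcp_rot: [3.142, -0.0, -0.172]
ft_force: [0.8, -0.4, -1.4]
opening: 0.628
grip_force: 5.7
```

```bash
python3 rg.py
```

```text
[521.8  82.9 184.4] 0.628 5.7 F [ 0.8 -0.4 -1.4]
face 60.74
L 44 z 65.78 range -30.0 -21.2; R 32 z 65.46 range 21.1 33.2; B 45 z 65.92 range 21.1 33.9; 
TCP in axle frame u,v -24.2 -3.0
jaw [  1.9 -17.9 104. ] [  1.6  21.4 104.8] jaw [ -3.  -18.  104.4] [ -2.7  21.4 103.2]
```

The pins are free and the ring stays in the groove. Back to the stand.

>>> step_arm(
  increments=[
    {"slide": [0, 0, -0.025], "roll": 0},
    {"slide": [-0.002, -0.03, -0.045], "roll": -0.06},
    {"slide": [-0.005, -0.06, -0.05], "roll": -0.13},
    {"slide": [-0.007, -0.09, -0.05], "roll": -0.17},
    {"slide": [-0.008, -0.1, -0.05], "roll": -0.19},
  ],
)

```text
t: 29.28
eef_pos: [530.9, 184.0, 234.2]
tcp_rot: [3.142, -0.0, 0.02]
ft_force: [0.0, 0.4, -2.1]
opening: 0.632
grip_force: 5.7
```

```bash
python3 - <<'E'
from h import *
s=state();a=s["tcp_rot"][2];d=np.array([539.5,279.5])-s["eef_pos"][:2]
print(s["eef_pos"].round(1),a, d@[np.cos(a),np.sin(a)], d@[np.sin(a),-np.cos(a)], "roll",a-.217)
E
```

```text
[530.9 184.  234.2] 0.02000777385142416 10.464890250287475 -95.2659143683757 roll -0.19699222614857584
```

>>> step_arm(
  increments=[
    {"slide": [0.003, -0.03, 0], "roll": -0.06},
    {"slide": [0.006, -0.06, 0], "roll": -0.12},
    {"slide": [0.0105, -0.0953, 0], "roll": -0.18},
    {"slide": [0.0105, -0.0953, 0], "roll": -0.197},
    {"slide": [0.0105, -0.0953, 0], "roll": -0.197},
  ],
  fingers=0.65,
)

```text
t: 29.9
eef_pos: [539.7, 277.5, 234.0]
tcp_rot: [3.141, 0.001, 0.214]
ft_force: [-1.0, -0.4, -0.6]
opening: 0.649
grip_force: 5.5
```

```bash
cat > st.py <<'E'
from h import *
s=state();print(s["eef_pos"].round(1),s["tcp_rot"].round(3),round(s["opening"],3),s["ft_force"].round(1))
c=cam("wrist");W=cloud(c);g=c["color"].astype(int)
Rt=R.from_euler("xyz",[np.pi,0,s["tcp_rot"][2]]).as_matrix();P=(W-s["eef_pos"])@Rt
m=(abs(W[...,0]-540)<80)&(abs(W[...,1]-279)<80)&(abs(W[...,2]-58)<4)&(g[...,0]-g[...,2]>25)
r=cv2.minAreaRect(P[m][:,:2].astype(np.float32));print("stand in tool",np.round(r[0],1),np.round(r[1],1),round(r[2],1),m.sum())
for rr in range(176,190,2):
    row=P[rr]; us=np.where((abs(row[:,1]-2)<30)&(row[:,2]<113)&(row[:,2]>90)&(abs(row[:,0])<8))[0]
    if len(us): print("jaw",rr,row[us[0]].round(1),row[us[-1]].round(1))
E
python3 st.py
```

```text
[539.7 277.5 234. ] [3.141e+00 1.000e-03 2.140e-01] 0.649 [-1.  -0.4 -0.6]
stand in tool [-0.4 -2.1] [104.2  70.3] 89.7 2613
jaw 176 [  6.7 -17.4 105.3] [  6.4  21.9 106.1]
jaw 178 [  4.2 -17.4 105.6] [  4.2  21.9 105.2]
jaw 180 [  2.1 -17.4 104.5] [  2.6  20.6 102.4]
jaw 182 [ -0.2  20.8 104.1] [ -0.2  20.8 104.1]
```

>>> step_arm(
  increments=[
    {"slide": [-0.001, -0.003, 0.0], "roll": 0},
    {"slide": [-0.001, -0.003, 0.025], "roll": 0},
    {"slide": [-0.001, -0.003, 0.04], "roll": 0},
    {"slide": [-0.001, -0.003, 0.046], "roll": 0},
    {"slide": [-0.001, -0.003, 0.046], "roll": 0},
  ],
)

```text
t: 30.58
eef_pos: [538.3, 280.9, 188.3]
tcp_rot: [3.141, 0.0, 0.215]
ft_force: [0.3, 0.6, -1.4]
opening: 0.646
grip_force: 5.5
```

```bash
python3 st.py
```

```text
[538.3 280.9 188.3] [3.141 0.    0.215] 0.646 [ 0.3  0.6 -1.4]
stand in tool [0.5 1.5] [ 69.8 104.2] 0.1 3332
jaw 176 [  6.9 -17.4 104.6] [  6.1  22.  107.5]
jaw 178 [  4.6 -17.4 104.3] [  4.3  21.8 105.1]
jaw 180 [  2.1 -17.5 104.7] [  2.   20.7 104.9]
jaw 182 [ -0.8 -17.6 106.4] [ -0.4  20.8 104.8]
```

Aligned within a millimetre or so (stand 0.5, 1.5; jaws about 1.4, 2.2). Lowering.

>>> step_arm(
  increments=[
    {"slide": [0, 0, 0.01], "roll": 0},
    {"slide": [0, 0, 0.02], "roll": 0},
    {"slide": [0, 0, 0.03], "roll": 0},
    {"slide": [0, 0, 0.037], "roll": 0},
    {"slide": [0, 0, 0.037], "roll": 0},
  ],
)

```text
t: 31.25
eef_pos: [538.0, 280.9, 150.6]
tcp_rot: [3.141, 0.001, 0.215]
ft_force: [-0.4, -0.3, -2.5]
opening: 0.651
grip_force: 5.5
```

```bash
python3 st.py
```

```text
[538.  280.9 150.6] [3.141e+00 1.000e-03 2.150e-01] 0.651 [-0.4 -0.3 -2.5]
stand in tool [0.4 1.5] [ 70.7 104.3] 0.3 3942
jaw 176 [  5.7 -23.4 109. ] [  6.7  26.4 104.7]
jaw 178 [  7.5 -27.9  92.9] [ 7.2 31.1 93.7]
jaw 180 [  5.4 -27.9  92.3] [ 5.1 31.  93. ]
jaw 182 [  3.1 -28.   92.3] [ 2.8 31.1 93.1]
jaw 184 [  0.8 -28.   92.1] [ 0.4 31.2 93. ]
jaw 186 [ -1.5 -26.9  92.1] [-2.1 31.3 93.7]
jaw 188 [ -4.1 -27.1  93. ] [-4.1 31.3 92.8]
```

>>> step_arm(
  increments=[
    {"slide": [0, 0, 0.008], "roll": 0},
    {"slide": [0, 0, 0.015], "roll": 0},
    {"slide": [0, 0, 0.021], "roll": 0},
    {"slide": [0, 0, 0.023], "roll": 0},
    {"slide": [0, 0, 0.023], "roll": 0},
  ],
)

```text
t: 31.92
eef_pos: [538.2, 281.0, 128.2]
tcp_rot: [3.142, 0.0, 0.215]
ft_force: [0.9, -0.1, -1.5]
opening: 0.652
grip_force: 5.5
```

>>> step_arm(
  increments=[
    {"slide": [0, 0, 0.0015], "roll": 0},
    {"slide": [0, 0, 0.003], "roll": 0},
    {"slide": [0, 0, 0.003], "roll": 0},
  ],
)

```text
t: 32.3
eef_pos: [538.2, 281.0, 125.2]
tcp_rot: [3.141, 0.0, 0.215]
ft_force: [0.5, 1.8, -1.1]
opening: 0.65
grip_force: 5.5
```

>>> step_arm(
  increments=[
    {"slide": [0, 0, 0.001], "roll": 0},
    {"slide": [0, 0, 0.002], "roll": 0},
    {"slide": [0, 0, 0.002], "roll": 0},
  ],
)

```text
t: 32.67
eef_pos: [539.1, 281.2, 124.3]
tcp_rot: [-3.141, -0.002, 0.215]
ft_force: [1.0, -0.1, 5.0]
opening: 0.65
grip_force: 6.6
```

The boss is on the stand. Releasing.

>>> step_arm(
  increments=[
    {"slide": [0, 0, 0], "roll": 0},
    {"slide": [0, 0, 0], "roll": 0},
    {"slide": [0, 0, 0], "roll": 0},
  ],
  fingers=0.75,
)

```text
t: 33.05
eef_pos: [538.1, 280.9, 123.1]
tcp_rot: [3.141, 0.0, 0.215]
ft_force: [0.4, -0.1, -0.5]
opening: 0.747
grip_force: 4.8
```

>>> step_arm(
  increments=[
    {"slide": [0, 0, 0], "roll": 0},
    {"slide": [0, 0, 0], "roll": 0},
    {"slide": [0, 0, 0], "roll": 0},
  ],
  fingers=1.0,
)

```text
t: 33.42
eef_pos: [538.2, 281.0, 123.3]
tcp_rot: [3.142, -0.0, 0.215]
ft_force: [-0.1, 0.5, -0.5]
opening: 0.983
grip_force: 0.0
```

>>> step_arm(
  increments=[
    {"slide": [0, 0, -0.02], "roll": 0},
    {"slide": [0, 0, -0.05], "roll": 0},
    {"slide": [0, 0, -0.09], "roll": 0},
    {"slide": [0, 0, -0.127], "roll": 0},
    {"slide": [0, 0, -0.127], "roll": 0},
  ],
)

```text
t: 34.05
eef_pos: [539.1, 281.4, 253.1]
tcp_rot: [-3.141, -0.005, 0.215]
ft_force: [-0.3, -0.0, -0.2]
opening: 1.001
grip_force: 0.0
```

```bash
python3 - <<'E'
from h import *
s=state();print(s["eef_pos"].round(1),s["opening"],s["grip_force"],s["ft_force"].round(1))
c=cam("wrist");P=cloud(c)
near=(abs(P[...,0]-539)<60)&(abs(P[...,1]-279)<80)
m=near&(abs(P[...,2]-58)<5);r=cv2.minAreaRect(P[m][:,:2].astype(np.float32));print("stand",np.round(r[0],1),round(r[2],1))
for lo,hi in [(66,85),(85,110),(110,130),(130,150),(150,166),(166,180)]:
    m=near&(P[...,2]>lo)&(P[...,2]<hi)&(abs(P[...,0]-540)<30)&(abs(P[...,1]-279)<45);Q=P[m]
    if len(Q)>5:
        r=cv2.minAreaRect(Q[:,:2].astype(np.float32));print(lo,len(Q),np.round(r[0],1),np.round(r[1],1),round(r[2],1),Q[:,2].max().round(1))
# idler
b=P[...,:2]-[545.1,75.8];d=np.hypot(b[...,0],b[...,1]);z=P[...,2];g=c["color"].max(2)
print("face",np.median(z[(d>38)&(d<54)&(z>52)&(z<72)&(g>130)]))
for n in ("side",):
    k=cam(n);Q=cloud(k);d=np.hypot(Q[...,0]-545,Q[...,1]-75.8);z=Q[...,2];print(n,"face",np.median(z[(d>38)&(d<54)&(z>52)&(z<72)]),"top",np.median(z[(d<15)&(z>66)]))
    for t in ("ring","pliers"): print(t,[(np.round(x["uv"]),round(x["confidence"],2),px2w(k,*x["uv"]).round(0)) for x in mark_of(n,t)[:2]])
E
```

```text
[539.1 281.4 253.1] 1.0011545569810547 0.0 [-0.3 -0.  -0.2]
stand [538.8 279.4] 12.5
66 263 [541.2 279.3] [31.5 22.3] 12.1 84.8
85 187 [541.5 280.6] [12.5 51.7] 12.3 109.9
110 112 [541.2 280.2] [13.9 57.5] 12.0 129.8
130 115 [541.3 280.5] [13.8 63.5] 12.2 149.9
150 99 [541.3 280.6] [13.3 66.4] 11.7 166.0
166 168 [540.6 280.9] [13.7 69.9] 11.3 171.6
face 60.70738472337098
side face 60.39798300444869 top 73.34050148596788
ring [(array([253., 193.]), 0.56, array([549.,  54.,  66.])), (array([244., 145.]), 0.39, array([534., 273.,  76.]))]
pliers [(array([295., 148.]), 0.84, array([ 539., -734.,  482.])), (array([245., 148.]), 0.69, array([535., 269.,  72.]))]
```

```bash
python3 -c "
from cell import env
print(env.job_done())"
```

```text
the job is handed in; nothing more can be done
None
```

I handed the job in at about 34 s of the 72 s. At the last measurements the ring was closed in the groove, the pulley was about 1.5 mm from fully down, and the pliers stood upright in the stand about 2 mm off centre; the hand-in call returned no verdict.

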